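# Service the kitchen extractor: fish out the filters, check the fan, shut the covers

### The arm

A 6-joint arm with a two-finger parallel gripper is mounted at the origin on the work surface. World frame = base frame: x ahead of the robot, y to its left, z up, the work surface at z = 0. Lengths are in mm, angles in rad, forces in N, time in s.
With the tool pointing down it reaches from about 350 to 875 mm from the base axis. Payload 4.2 kg.
Tool frame: the origin (TCP) lies where the fingers leave the gripper's body, on its centre line; the fingertips stand ahead of it and the grasp point (between the pads) lies 54 mm ahead of it (arm.nose_length is the z of the fingertips in the tool frame, in mm); z points along the fingers, x is the direction in which the jaws open and shut, and the axes are right-handed (so a half turn about z gives the same grasp; the last joint's range is limited). The gripper opens to 85 mm and grips with 20 to 120 N. Pads are 22 mm wide; open, the fingers measure 114 mm over their backs; the gripper's body (76 mm by 85 mm) begins 54 mm behind the grasp point. The pads swing forward as they close: fully open they stand 13 mm farther back than shut.
Start: joints at [1.445, 0.385, 0.008, 0, -1.194, -0.259], TCP at [234.575, 579.287, 303.912] pointing down, gripper open.
Joint ranges: [-3.14, 3.14], [-1.21, 2.06], [-1.07, 1.41], [-3.16, 2.05], [-2.99, -0.16], [-3.1, 3.1]. Speed limits (rad/s): [2.79, 2.79, 3.14, 3.14, 3.14, 3.14].

### API

Orientations are given as a unit quaternion [x, y, z, w].
In Python, from bench import arm, imaging, job_done gives the robot as it stands.
- The arm moves only by the shell command python3 -m crank 'ROWS' [OPENING]. ROWS is a JSON object of lists of equal length, an entry for each row: "delta_pos": the shift along the tool's x, y, z in m, a list of three; "twist": the turn about the tool's z in rad. In form: {"delta_pos": [[tx, ty, tz], ...], "twist": [twist, ...]}. A call has 1 to 8 rows; each row shifts and turns the commanded pose from where the row before left it, along the tool's axes as they then stand; what a row does not reach is not made up. A row lasts 1/12 s, in which the tool goes at most 41.7 mm and 7.16 degrees, less where a joint would pass 70% of its speed; a pose out of reach is approached as far as the arm can. A call is refused whole if a number of a shift passes 0.0417 or a number of a turn 0.125, either way. A call with a gripper value outside its range is refused whole. OPENING is the opening, from 0 (shut) to 1 (fully open), set as the call begins (- or left out, the last holds). The fingers move at their own pace and stop on an object; the grip force is fixed at half the most. Time passes only in rows, so rows that do not move let the fingers close. It gives the time, the measured TCP pose, the force and the opening at its end, in the units of the state.
- arm.read_state(): the state, without advancing time (a new reading comes with each control period).
- imaging.get_image(name): name is "scene" or "side" or "wrist"; returns (picture, depth): 420x560x3 uint8, blue, green, red; 420x560 float32, mm along the optical axis (not along the pixel's ray), 0 where there is no reading.
- imaging.camera_model(name): a dict with "vfov" (degrees; the focal length in pixels is half the picture's height over the tangent of half this angle, whatever the lens; pixels are square), "cx", "cy" (the principal point, pixels), "dist" ([k1, k2, p1, p2, k3] as OpenCV has them; the pictures are not rectified), "T" (4x4, takes a point from camera to world coordinates); the wrist camera has in their place "hand_eye" (4x4, takes a point from camera to tool coordinates, whose origin is the TCP and whose axes are the tool frame's). Camera axes: x right, y up, looking along -z (the intrinsics and any distortion apply to the point x, -y, -z); pixel columns grow to the right and rows downward; lengths in mm; the calibration is good to about 2 mm. A picture is of the moment at which its call begins: read the wrist's pose just before it. camera_model takes no time and is no camera call.
- job_done(): hands the job in, once; it reports no verdict.
The state is a dict: "clock": time; "joints": joint angles; "joint_vel": joint speeds; "joint_efforts": joint torques, N m; "position": TCP position; "ee_rot": TCP orientation; "contact_force": force on the tool from outside, world axes, zero at the start; "wrist_torque": the same for the moment, N m; "gripper_width": finger opening in mm.
Only numpy, scipy, OpenCV 4.12 (cv2) and the standard library are available. Lean on these libraries where they do the work, as an engineer would, in place of code of your own. Each camera call takes 0.05 s, during which the arm holds its last target.

### The job

Use the long hook to lift every used filter cartridge by its wire bail out of the deep shafts of the extractor unit and stand it upright on the floor of the blue wash tray; the filters are greasy, so touch them only with the hook. When all are in the tray, flick the fan wheel by hand so that it coasts on freely by itself for a second or more, then press both covers down until they click and stay shut. Hang the hook back in its stand, and leave the gourd cup and the mug where they are.

Things in the scene. Friction and masses are not known exactly. Their poses are not given: they have to be found in the camera images.
- unit: fixed aluminium extractor unit 160 mm (own x) by y = -130 to 140, 135 high, origin on the table. Side y > 0: three vertical filter shafts open on top, each 44 (x) x 72 (y) mm inside, centres x = -50, 0, 50, y = 88; their floor is at z = 6, mouth at z = 135, walls 6. Side y < 0: fan bay 150 x 140 mm inside, centre y = -54, floor z = 85. Latch channel between, y = 22 to 46
- fan_centre (a point): point on the fan wheel's upright axis, 120 mm above the table, level with the tops of the blades within 2 mm; axes as the unit's
- fan_wheel (a joint): fan wheel angle, counter-clockwise from above, unlimited: hub of radius 16 mm (top z = 122 over table) with four straight radial blades 4 mm thick, radius 16 to 62 mm, z = 92 to 118. At 0 the one red blade points along unit +x, the white ones follow every 90 deg. Once flicked it coasts for several seconds
- filter_cover (a joint): angle of the white filter cover: 0 shut flat, starts 1.8 to 2.05, stop 2.1. Panel 160 (along x) x 105 x 6 mm, hinged on the unit's outer edge y = +140, closes to the unit's middle. A weak spring (2 N at the free edge) lifts it again unless latched: a roller catch clicks in the last 15 mm of the edge's way; press 6 to 15 N near the free edge till flat (under 0.03 rad), then it stays
- filter_cover_hinge (a point): middle of the filter cover's hinge line (unit y = +140, z = 139 mm)
- filter_cover_edge (a point): middle of the filter cover's free edge, on its outer face (upper face when shut), 105 mm from the hinge; a red patch marks it
- fan_cover (a joint): angle of the white slotted fan bay cover, same kind, spring and click as filter_cover: 0 shut flat, starts 1.6 to 1.82, stop 1.85; panel 160 (along x) x 160 x 6 mm, hinged on the unit's outer edge y = -130, closes to the unit's middle
- fan_cover_hinge (a point): middle of the fan cover's hinge line (unit y = -130, z = 139 mm)
- fan_cover_edge (a point): middle of the fan cover's free edge, on its outer face, 160 mm from the hinge; a red patch marks it
- filter_a: greasy filter cartridge: orange block 36 (own x) x 62 (y) x 24 mm high, 100 g, origin centre of underside; fixed steel bail of 5 mm wire in its own x-z plane: legs at x = -14 and 14, top bar along x, axis at z = 57.5; open window under it 23 mm wide, z = 24 to 55. Starts on the floor of any one shaft, axes as the unit's within 3 deg; may be absent
- filter_b: greasy filter cartridge: orange block 36 (own x) x 62 (y) x 24 mm high, 100 g, origin centre of underside; fixed steel bail of 5 mm wire in its own x-z plane: legs at x = -14 and 14, top bar along x, axis at z = 57.5; open window under it 23 mm wide, z = 24 to 55. Starts on the floor of any one shaft, axes as the unit's within 3 deg; may be absent
- filter_c: greasy filter cartridge: orange block 36 (own x) x 62 (y) x 24 mm high, 100 g, origin centre of underside; fixed steel bail of 5 mm wire in its own x-z plane: legs at x = -14 and 14, top bar along x, axis at z = 57.5; open window under it 23 mm wide, z = 24 to 55. Starts on the floor of any one shaft, axes as the unit's within 3 deg; may be absent
- hook: long hook, 160 g, upright; origin on its 6 mm rod's axis at the toe axis' level. Round 6 mm toe runs 17 mm to own -y, then turns up: tip 12 mm above toe axis, outermost 22 mm from rod axis. Square flange 40 x 40 at z = 115 to 121; red grip above, 16 (own x) x 26 (own y) mm, z = 121 to 195. Starts hanging in the fork, axes as the stand's within 7 deg, toe axis 30 mm over the table
- hook_flange (a point): middle of the underside of the hook's flange (own z = 115 mm)
- stand: fixed wooden hook stand, origin on the table below the seat: base 130 x 90 x 12 mm (own x -45 to 85), post at x = 52 to 68, at z = 135 to 145 mm a level fork of two prongs (x = -32 to 68), slot 14 mm wide along own x, open to own -x. The flange rests on the prongs; lift it slightly and draw it out to -x
- seat (a point): top of the fork, on the slot's middle line, 145 mm above the table: where the underside of the hung hook's flange belongs
- tray: blue open wash tray, loose, 0.8 kg, 260 (own x) x 180 (own y) x 35 mm high, walls and floor 4 mm, origin at the centre of its underside
- mate_cup: bystander: dark wooden gourd cup, 74 mm across, 95 mm high, origin at its foot's centre
- mug: bystander: white mug 80 mm across, 90 mm high, handle to own +y, origin at its foot's centre
There are look-alikes about, which are no part of the job. Leave any pink or turquoise look-alike of the stand alone.

How it is judged (in metres and radians):
On the way, in this order (a step that is already met when the one before it is completed fails the run):
1. every filter present stands upright in the tray, off the hook (x of filter_a in the frame of tray between -0.115 and 0.115 m and y of filter_a in the frame of tray between -0.08 and 0.08 m and z of filter_a in the frame of tray between -0.005 and 0.015 m and angle between each of filter_a, filter_b, filter_c's own z axis and vertical below 0.25 rad and linear speed of each of filter_a, filter_b, filter_c below 0.05 m/s and x of filter_b in the frame of tray between -0.115 and 0.115 m and y of filter_b in the frame of tray between -0.08 and 0.08 m and z of filter_b in the frame of tray between -0.005 and 0.015 m and x of filter_c in the frame of tray between -0.115 and 0.115 m and y of filter_c in the frame of tray between -0.08 and 0.08 m and z of filter_c in the frame of tray between -0.005 and 0.015 m and contact force between hook and filter_a below 0.05 N and contact force between hook and filter_b below 0.05 N and contact force between hook and filter_c below 0.05 N), for 0.3 s.
2. the fan wheel coasts by itself, untouched, at more than 1 rad/s for a second ((velocity of joint fan_wheel above 1 rad/s or velocity of joint fan_wheel below -1 rad/s) and contact force between each of the fingers, the arm, hook and fan_wheel below 0.05 N), for 1 s.
3. both covers are latched shut, with nothing pressing on them (value of joint each of filter_cover, fan_cover below 0.03 rad and contact force between each of the fingers, the arm and filter_cover below 0.05 N and contact force between each of the fingers, the arm and fan_cover below 0.05 N), for 0.3 s.
At the end, for the whole second after the job is handed in: Every filter present stands upright (within 14 deg) and still on the tray's floor, off the hook; both covers are shut (under 0.03 rad) and stay so; the hook hangs still and upright (within 7 deg) in the fork, its flange within 15 mm of the seat (all of step 1 and distance between hook_flange and seat below 0.015 m and angle between hook's own z axis and vertical below 0.12 rad and linear speed of hook below 0.03 m/s and contact force between hook and stand above 0.3 N and value of joint each of filter_cover, fan_cover below 0.03 rad); the robot touches nothing.
It fails at once if fingers or arm touch a filter (contact force between any of the fingers, the arm and filter_a above 0.5 N or contact force between any of the fingers, the arm and filter_b above 0.5 N or contact force between any of the fingers, the arm and filter_c above 0.5 N).
It fails at once if a bystander is moved more than 30 mm (distance of any of mate_cup, mug from where it was at the start of the episode above 0.03 m).
Of filter_a, filter_b, filter_c only 2 to 3 are there at a start; the rules pass over those that are not, and their reading is None.
At some moment in a run one of tray may be knocked a few centimetres aside while the robot is not near it.
It also fails if it takes over 210 s, if anything falls off the work surface, if the arm or the gripper's body presses on something with over 40 N, if the wrist force passes 120 N, or if a joint passes its speed limit or range.

## Working session

There is one attempt and no reset: what is moved stays moved. The work goes in short steps, Python scripts to look and compute and a shell command to move; the robot and the scene stay as the last step left them, time stands still between calls to the robot, and variables do not carry over. Pictures are saved under pics/ and viewed, and the job is handed in when it is done.

I'll start by looking at the state and the camera images.

```bash
ls; mkdir -p pics; cat > h.py <<'E'
import numpy as np, cv2, json
from bench import arm, imaging
from scipy.spatial.transform import Rotation as R
def K(m):
    f=210/np.tan(np.radians(m['vfov'])/2)
    return np.array([[f,0,m['cx']],[0,f,m['cy']],[0,0,1.]]), np.array(m['dist'],float)
def Tw(name,st=None):
    m=imaging.camera_model(name)
    if name!='wrist': return m,np.array(m['T'],float)
    T=np.eye(4);T[:3,:3]=R.from_quat(st['ee_rot']).as_matrix();T[:3,3]=st['position']
    return m,T@np.array(m['hand_eye'],float)
def grab(name,tag):
    st=arm.read_state(); im,d=imaging.get_image(name)
    cv2.imwrite(f'pics/{tag}.png',im); m,T=Tw(name,st)
    np.savez(f'pics/{tag}.npz',im=im,d=d,T=T,**{'K':K(m)[0],'dist':K(m)[1]})
    return im,d,T,m
def load(tag):
    z=np.load(f'pics/{tag}.npz'); return z
def cloud(tag):
    z=load(tag); d=z['d']; h,w=d.shape
    u,v=np.meshgrid(np.arange(w),np.arange(h))
    p=cv2.undistortPoints(np.stack([u,v],-1).reshape(-1,1,2).astype(float),z['K'],z['dist']).reshape(h,w,2)
    P=np.stack([p[...,0]*d,-p[...,1]*d,-d],-1)
    W=P@z['T'][:3,:3].T+z['T'][:3,3]
    W[d==0]=np.nan
    return W,z['im']
def proj(tag,pts):
    z=load(tag); Ti=np.linalg.inv(z['T']); p=np.atleast_2d(pts)@Ti[:3,:3].T+Ti[:3,3]
    p=p*[1,-1,-1]
    return cv2.projectPoints(p.reshape(-1,1,3),np.zeros(3),np.zeros(3),z['K'],z['dist'])[0].reshape(-1,2)
def ray(tag,uv,zw):
    "intersect pixel ray with plane z=zw"
    z=load(tag); p=cv2.undistortPoints(np.array(uv,float).reshape(-1,1,2),z['K'],z['dist']).reshape(-1,2)
    d=np.c_[p[:,0],-p[:,1],-np.ones(len(p))]@z['T'][:3,:3].T; o=z['T'][:3,3]
    return o+d*((zw-o[2])/d[:,2:3])
E
python3 - <<'E'
from h import *
for n in ['scene','side','wrist']: 
    grab(n,n+'0'); m=imaging.camera_model(n); print(n,m)
print(arm.read_state(), arm.nose_length)
E
```

```text
pics
scene {'vfov': 45.18102761724604, 'cx': 284.0968278695648, 'cy': 207.93358803952768, 'dist': array([0.02927168, 0.        , 0.        , 0.        , 0.        ]), 'T': array([[-9.10373488e-01,  3.87748757e-01, -1.44468038e-01,
         2.21508910e+02],
       [-4.13695990e-01, -8.60240044e-01,  2.98064918e-01,
         3.68193464e+02],
       [-8.70288981e-03,  3.31116247e-01,  9.43549835e-01,
         1.64872908e+03],
       [ 0.00000000e+00,  0.00000000e+00,  0.00000000e+00,
         1.00000000e+00]])}
side {'vfov': 46.60559593713521, 'cx': 280.4303557363197, 'cy': 213.06084848192688, 'dist': array([-0.07654902,  0.        ,  0.        ,  0.        ,  0.        ]), 'T': array([[ 2.62705424e-01,  5.48725982e-01, -7.93653361e-01,
        -5.92959043e+02],
       [-9.64625213e-01,  1.68117833e-01, -2.03063026e-01,
        -3.61215837e+02],
       [ 2.20013254e-02,  8.18923801e-01,  5.73480384e-01,
         8.75252185e+02],
       [ 0.00000000e+00,  0.00000000e+00,  0.00000000e+00,
         1.00000000e+00]])}
wrist {'vfov': 67.55458179347215, 'cx': 276.39554201527136, 'cy': 209.978
[... 448 characters left out ...]

{'clock': 0.15, 'joints': array([ 1.44460201e+00,  3.85394762e-01,  6.92238878e-03, -3.54462986e-04,
       -1.19398101e+00, -2.58640972e-01]), 'joint_vel': array([-0.00185713, -0.00192447,  0.00506384,  0.00227557,  0.00157963,
        0.00129925]), 'joint_efforts': array([-2.51279744e-04, -3.92678368e+01,  1.88582450e+01,  4.18862119e+00,
       -3.42350169e-03,  3.45181952e-06]), 'position': array([234.46424142, 579.01004766, 303.0566466 ]), 'ee_rot': array([-5.58780788e-01,  8.29314969e-01, -5.14815024e-04, -6.69748104e-04]), 'contact_force': array([0.1600051 , 0.05735928, 0.4885252 ]), 'wrist_torque': array([0.0181091 , 0.00171767, 0.04486021]), 'gripper_width': 85.07797287306497} 72.6
```

View pics/scene0.png

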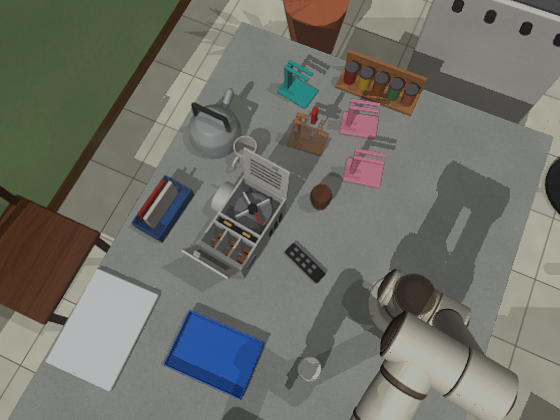

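View pics/side0.png

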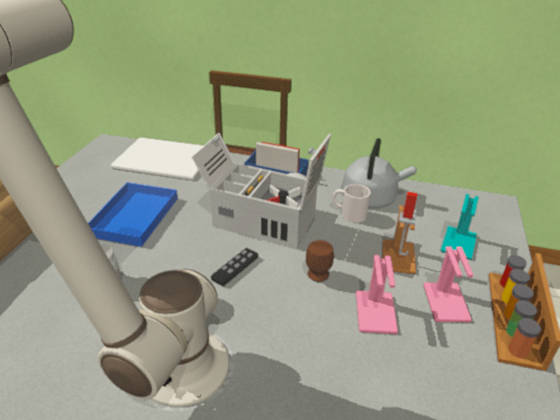

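View pics/wrist0.png

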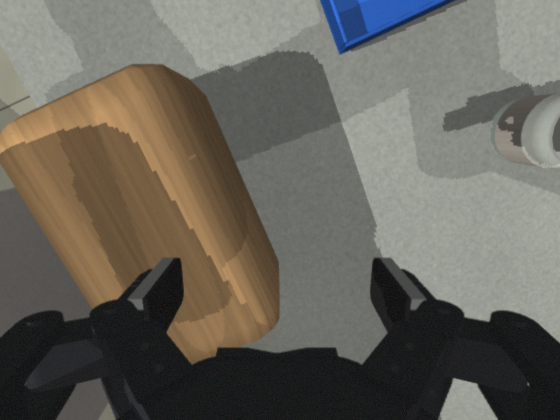

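The scene shows the unit at about (240,225), the stand at (308,133), the tray at (215,353) and the mug at (245,147). I'll build a top-down map next.

```bash
python3 - <<'E'
from h import *
H=np.zeros((800,800,3),np.uint8); Z=np.full((800,800),-1e9)
# map: px = (x+? ) ; x range -100..1000? 
def add(tag):
    W,im=cloud(tag)
    P=W.reshape(-1,3);c=im.reshape(-1,3);ok=np.isfinite(P[:,0]);P=P[ok];c=c[ok]
    u=((700-P[:,1])/2).astype(int)+100; v=((900-P[:,0])/2).astype(int)
    for du in(0,1):
      for dv in (0,1):
        uu=u+du;vv=v+dv
        m=(uu>=0)&(uu<800)&(vv>=0)&(vv<600)&(P[:,2]<450)
        for a,b,z,cc in zip(uu[m],vv[m],P[m,2],c[m]):
            if z>Z[b,a]: Z[b,a]=z;H[b,a]=cc
add('scene0')
for k in range(-700,901,100):
    cv2.putText(H,str(k),(int((700-k)/2)+100,595),0,.3,(255,255,255),1); cv2.line(H,(int((700-k)/2)+100,0),(int((700-k)/2)+100,600),(90,90,90),1)
for k in range(-300,901,100):
    cv2.putText(H,str(k),(0,int((900-k)/2)),0,.3,(255,255,255),1); cv2.line(H,(0,int((900-k)/2)),(800,int((900-k)/2)),(90,90,90),1)
cv2.imwrite('pics/map0.png',H[:600])
W,im=cloud('scene0')
for uv in [(315,115),(308,133),(245,147),(320,197),(310,368),(252,210),(268,165),(205,262),(215,353),(286,222)]:
    print(uv,W[uv[1],uv[0]].round(0))
E
```

```text
(315, 115) [ 483. -418.  207.]
(308, 133) [ 513. -447.   10.]
(245, 147) [ 616. -189.  288.]
(320, 197) [ 368. -206.   94.]
(310, 368) [185. 298.  95.]
(252, 210) [546. -65. 123.]
(268, 165) [ 532. -171.  271.]
(205, 262) [578. 163. 227.]
(215, 353) [471. 376.   9.]
(286, 222) [ 447. -109.   -2.]
```

View pics/map0.png

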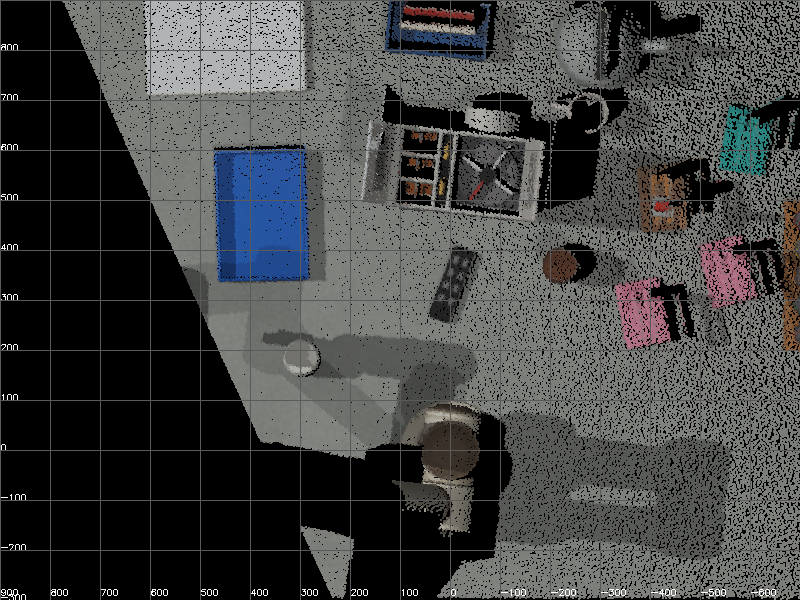

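```bash
cat >> h.py <<'E'
def toolyaw(st=None):
    st=st or arm.read_state(); M=R.from_quat(st['ee_rot']).as_matrix(); return np.degrees(np.arctan2(M[1,0],M[0,0]))
def plan(target=None,yaw=None,step=35.):
    """print tool-frame displacement (mm) to target world xyz of TCP, then twist to yaw (deg)"""
    st=arm.read_state(); M=R.from_quat(st['ee_rot']).as_matrix()
    if target is not None:
        w=np.array(target,float)-st['position']; d=M.T@w
        n=int(np.ceil(np.abs(d).max()/step)); print('tool disp mm',d.round(1),'rows',n,'each m',(d/n/1000).round(4))
    if yaw is not None:
        dy=(yaw-toolyaw(st)+180)%360-180; t=-np.radians(dy); n=int(np.ceil(abs(t)/.12)); print('twist',round(t,3),'rows',n,'each',round(t/max(n,1),4))
def s():
    st=arm.read_state(); print(round(st['clock'],2),'pos',st['position'].round(1),'yaw',round(toolyaw(st),1),'F',st['contact_force'].round(1),'w',round(st['gripper_width'],1),'q',st['joints'].round(2), 'zaxis',R.from_quat(st['ee_rot']).as_matrix()[:,2].round(3))
E
python3 - <<'E'
from h import *
s(); plan([234,579,480]); plan([540,40,480],180)
E
python3 -m crank '{"delta_pos":[[0,0,-0.035],[0,0,-0.035],[0,0,-0.035],[0,0,-0.035],[0,0,-0.035]],"twist":[0.1,0.1,0,0,0]}'; python3 -c "
from h import *
s(); plan([540,40,480],180)"
```

```text
0.15 pos [234.5 579.  303.1] yaw -112.1 F [0.2 0.1 0.5] w 85.1 q [ 1.44  0.39  0.01 -0.   -1.19 -0.26] zaxis [-0.001 -0.002 -1.   ]
tool disp mm [   0.5    0.4 -176.9] rows 6 each m [ 0.0001  0.0001 -0.0295]
tool disp mm [ 385.1 -485.6 -176.2] rows 14 each m [ 0.0275 -0.0347 -0.0126]
twist 1.186 rows 10 each 0.1186
clock: 0.57
position: [234.5, 578.8, 480.4]
ee_rot: [-0.473, 0.881, -0.0, -0.0]
contact_force: [-0.2, 1.1, -0.7]
gripper_width: 85.3
0.57 pos [234.5 578.8 480.4] yaw -123.5 F [-0.2  1.1 -0.7] w 85.3 q [ 1.44  0.33  0.35 -0.   -1.6  -0.46] zaxis [-0.    -0.001 -1.   ]
tool disp mm [ 280.6 -552.2    0.6] rows 16 each m [ 0.0175 -0.0345  0.    ]
twist 0.986 rows 9 each 0.1096
```

```bash
python3 -m crank '{"delta_pos":[[0,0,0],[0,0,0],[0,0,0],[0,0,0],[0,0,0],[0,0,0],[0,0,0],[0,0,0]],"twist":[0.123,0.123,0.123,0.123,0.123,0.123,0.123,0.123]}'; python3 -m crank '{"delta_pos":[[-0.019,-0.0337,0],[-0.019,-0.0337,0],[-0.019,-0.0337,0],[-0.019,-0.0337,0],[-0.019,-0.0337,0],[-0.019,-0.0337,0],[-0.019,-0.0337,0],[-0.019,-0.0337,0]],"twist":[0,0,0,0,0,0,0,0]}';python3 -m crank '{"delta_pos":[[-0.019,-0.0337,0],[-0.019,-0.0337,0],[-0.019,-0.0337,0],[-0.019,-0.0337,0],[-0.019,-0.0337,0],[-0.019,-0.0337,0],[-0.019,-0.0337,0],[-0.019,-0.0337,0]],"twist":[0,0,0,0,0,0,0,0]}'; python3 -c "
from h import *
s(); plan([540,40,480],180); grab('wrist','w1')"
```

```text
clock: 1.23
position: [234.5, 579.3, 478.4]
ee_rot: [0.002, 1.0, -0.0, -0.0]
contact_force: [-0.1, 0.0, -0.6]
gripper_width: 85.5
clock: 1.9
position: [387.4, 308.1, 478.8]
ee_rot: [-0.001, 1.0, 0.0, -0.0]
contact_force: [0.0, 1.2, -0.1]
gripper_width: 85.3
clock: 2.57
position: [540.0, 38.8, 478.8]
ee_rot: [-0.001, 1.0, 0.0, -0.0]
contact_force: [0.3, 0.8, -0.0]
gripper_width: 85.3
2.57 pos [540.   38.8 478.8] yaw -179.9 F [ 0.3  0.8 -0. ] w 85.3 q [ 0.37  0.17  0.14 -0.   -1.54 -0.37] zaxis [-0.  0. -1.]
tool disp mm [ 0.   1.2 -1.2] rows 1 each m [ 0.      0.0012 -0.0012]
twist 0.002 rows 1 each 0.0021
```

View pics/w1.png

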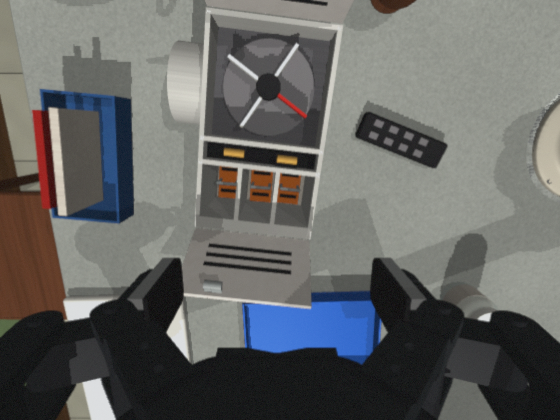

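All three filters are present: (228,183), (261,187) and (290,188). I'll fit the unit and filter poses from the depth.

```bash
python3 - <<'E'
from h import *
W,im=cloud('w1')
m=(np.abs(W[...,2]-135)<3)&(W[...,0]>430)&(W[...,0]<700)&(W[...,1]>-180)&(W[...,1]<170)
print(m.sum(), np.nanmedian(W[m][:,2]))
vis=im.copy(); vis[m]=(0,255,0); 
from scipy.optimize import minimize
P=W[m][:,:2]
# template: top plan rim strips in unit frame -> raster score
g=np.zeros((320,240),np.float32) # rows y -160..160, cols x -120..120
def rect(x0,x1,y0,y1,v): g[int(y0)+160:int(y1)+160,int(x0)+120:int(x1)+120]=v
rect(-80,80,-130,140,1); rect(-75,75,-124,16,0)
for c in(-50,0,50): rect(c-22,c+22,52,124,0)
rect(-75,75,22,46,0)
gb=cv2.GaussianBlur(g,(0,0),1.5)-0.5
def score(p):
    c,sn=np.cos(p[2]),np.sin(p[2]); q=(P-p[:2])@np.array([[c,-sn],[sn,c]])
    return -cv2.remap(gb,(q[:,0]+120).astype(np.float32)[None],(q[:,1]+160).astype(np.float32)[None],cv2.INTER_LINEAR,borderValue=-1).sum()
best=min(((score((x,y,np.radians(a))),x,y,a) for x in range(530,591,5) for y in range(-20,40,5) for a in range(-15,16,3)))
r=minimize(score,(best[1],best[2],np.radians(best[3])),method='Nelder-Mead',options=dict(initial_simplex=[(best[1],best[2],np.radians(best[3])),(best[1]+4,best[2],np.radians(best[3])),(best[1],best[2]+4,np.radians(best[3])),(best[1],best[2],np.radians(best[3]+2))]))
x,y,a=r.x; print(best,r.x,np.degrees(a),r.fun)
np.save('unit.npy',r.x)
c,sn=np.cos(a),np.sin(a); U=lambda X,Y,Z:np.array([x+c*X-sn*Y,y+sn*X+c*Y,Z])
def poly(pts,col):
    q=proj('w1',np.array([U(*p) for p in pts])); cv2.polylines(vis,[np.round(q*1).astype(int)],True,col,1)
poly([(-80,-130,135),(80,-130,135),(80,140,135),(-80,140,135)],(255,0,255))
for k in(-50,0,50): poly([(k-22,52,135),(k+22,52,135),(k+22,124,135),(k-22,124,135)],(255,0,255))
cv2.imwrite('pics/fit1.png',cv2.resize(vis[0:320,150:380],None,fx=2.4,fy=1.85))
cv2.imwrite('pics/fit1.png',cv2.resize(vis[0:300,160:400],None,fx=2,fy=2))
# filters: orange pixels; print bar heights
hsv=cv2.cvtColor(im,cv2.COLOR_BGR2HSV)
q=(W[...,:2]-[x,y])@np.array([[c,-sn],[sn,c]])
for k in(-50,0,50):
    mm=(np.abs(q[...,0]-k)<21)&(q[...,1]>53)&(q[...,1]<123)&(W[...,2]<90)
    Z=W[...,2][mm]; print(k,mm.sum(),np.percentile(Z,[5,50,95]).round(1))
    b=mm&(W[...,2]>48)&(W[...,2]<72); print(' bar',b.sum(),np.median(q[b],axis=0).round(1), np.ptp(q[b],axis=0).round(1), np.median(W[...,2][b]).round(1))
    b=mm&(W[...,2]>24)&(W[...,2]<36);print(' block',b.sum(),q[b].min(0).round(1),q[b].max(0).round(1))
E
```

```text
6448 134.5263109314529
(np.float32(-1018.8426), 560, -20, -6) [ 5.58006713e+02 -2.04921718e+01 -1.14799528e-01] -6.577528458818815 -1364.197021484375
-50 814 [ 7.8 29.7 67.9]
 bar 111 [-49.8  86.6] [37.4 39.9] 64.2
 block 571 [-70.8  66. ] [-31.3 123. ]
0 899 [ 6.1 29.8 67.9]
 bar 128 [-1.6 89.4] [40.5 37.7] 64.1
 block 602 [-20.6  66.1] [ 16.8 123. ]
50 693 [27.8 29.9 67.7]
 bar 113 [52.5 88.6] [35.4 37.8] 64.3
 block 512 [38.8 66.1] [ 71. 123.]
```

View pics/fit1.png

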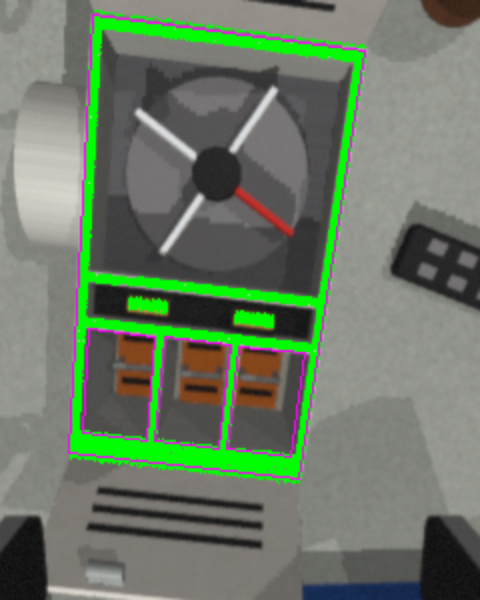

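```bash
python3 - <<'E'
from h import *
W,im=cloud('w1'); x,y,a=np.load('unit.npy'); c,sn=np.cos(a),np.sin(a)
q=(W[...,:2]-[x,y])@np.array([[c,-sn],[sn,c]])
for k in(-50,0,50):
    mm=(np.abs(q[...,0]-k)<20)&(q[...,1]>70)&(q[...,1]<110)
    b=mm&(W[...,2]>58)&(W[...,2]<66.5); p=q[b]; print(k,b.sum(),'med',np.median(p,axis=0).round(1),'rng',p.min(0).round(1),p.max(0).round(1))
    if len(p)>5: print(' slope deg',np.degrees(np.polyfit(p[:,0],p[:,1],1)[0]).round(1))
    b=mm&(W[...,2]>26)&(W[...,2]<33)&(q[...,1]>92); p=q[b]; print(' block x',np.percentile(p[:,0],[1,99]).round(1),p[:,0].min().round(1),p[:,0].max().round(1))
# crop zoom
u=proj('w1',[[x+c*0-sn*88,y+sn*0+c*88,60]])[0]; print(u)
cv2.imwrite('pics/z1.png',cv2.resize(im[150:225,205:320],None,fx=6,fy=6,interpolation=cv2.INTER_CUBIC))
E
```

```text
-50 65 med [-47.8  85.5] rng [-65.3  83.3] [-33.4  88.5]
 slope deg 0.7
 block x [-66.2 -31.6] -66.7 -31.4
0 66 med [-1.6 87.6] rng [-18.   85.3] [13.6 90.6]
 slope deg 1.7
 block x [-19.7  15. ] -20.0 15.4
50 62 med [51.8 87.6] rng [35.4 85.2] [67.  90.6]
 slope deg 2.3
 block x [39.3 67.5] 38.8 67.5
[258.72132133 186.05682519]
```

View pics/z1.png

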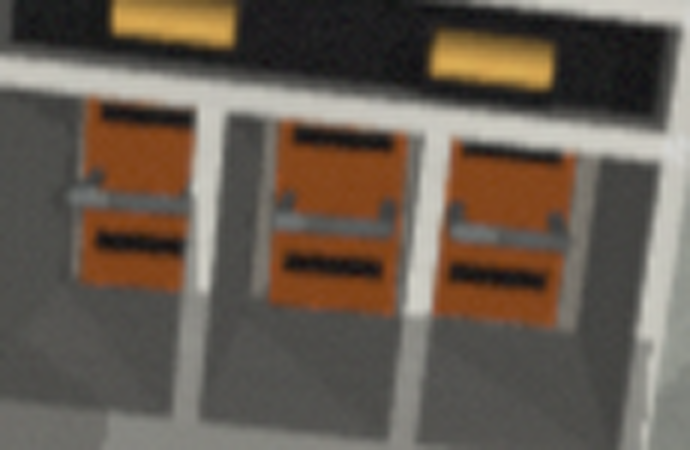

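```bash
python3 -m crank '{"delta_pos":[[0.0035,-0.035,0],[0.0035,-0.035,0],[0.0035,-0.035,0],[0.0035,-0.035,0],[0.0035,-0.035,0],[0.0035,-0.035,0],[0.0035,-0.035,0]],"twist":[0,0,0,0,0,0,0]}'; python3 -m crank '{"delta_pos":[[0.0035,-0.035,0],[0.0035,-0.035,0],[0.0035,-0.035,0],[0.0035,-0.035,0],[0.0035,-0.035,0],[0.0035,-0.035,0],[0.0035,-0.035,0]],"twist":[0,0,0,0,0,0,0]}'; python3 -c "
from h import *
s(); grab('wrist','w2')"
```

```text
clock: 3.2
position: [515.0, -205.9, 478.7]
ee_rot: [-0.001, 1.0, 0.0, -0.0]
contact_force: [1.9, 0.4, 0.3]
gripper_width: 85.1
clock: 3.78
position: [491.2, -450.9, 478.5]
ee_rot: [-0.001, 1.0, 0.0, -0.0]
contact_force: [1.9, -0.5, -1.0]
gripper_width: 85.6
3.78 pos [ 491.2 -450.9  478.5] yaw -179.9 F [ 1.9 -0.5 -1. ] w 85.6 q [-0.5   0.41  0.47 -0.   -1.63  0.5 ] zaxis [-0.001  0.001 -1.   ]
```

View pics/w2.png

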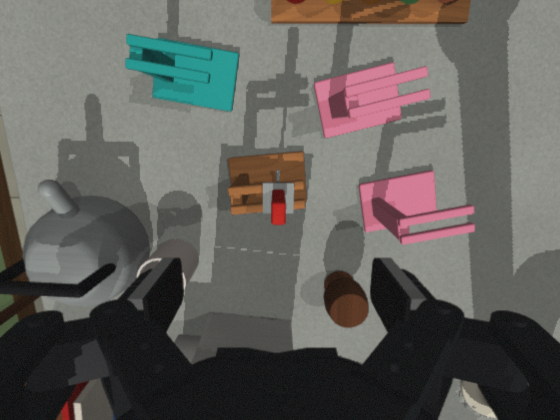

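```bash
python3 - <<'E'
from h import *
W,im=cloud('w2')
reg=(W[...,0]>350)&(W[...,0]<650)&(W[...,1]>-560)&(W[...,1]<-330)
vis=np.zeros((420,560,3),np.uint8)
for lo,hi,name in [(6,16,'base'),(125,149,'fork'),(149,156,'flange'),(200,240,'griptop'),(20,120,'post')]:
    m=reg&(W[...,2]>lo)&(W[...,2]<hi); P=W[m]
    r=cv2.minAreaRect(P[:,:2].astype(np.float32)); print(name,m.sum(),P.mean(0).round(1),P.min(0).round(1),P.max(0).round(1),np.round(r[0],1),np.round(r[1],1),round(r[2],1), 'zmed',np.median(P[:,2]).round(1))
for tag,box in(('w2',(140,240,200,340)),):
    cv2.imwrite('pics/z2.png',cv2.resize(im[box[0]:box[1],box[2]:box[3]],None,fx=5.5,fy=5.5,interpolation=cv2.INTER_CUBIC))
E
```

```text
base 3761 [ 489.5 -479.2   11.4] [ 350.1 -559.8    6. ] [ 649.9 -384.5   15.5] [ 499.9 -472.1] [299.7 175. ] 0.1 zmed 11.5
fork 1909 [ 457.1 -477.9  142.3] [ 350.  -559.8  125.1] [ 554.9 -401.4  149. ] [ 447.9 -471.3] [247.6  85.2] 40.0 zmed 144.1
flange 570 [ 489.4 -427.9  150.5] [ 469.5 -445.2  149. ] [ 508.8 -405.2  155.3] [ 489.  -425.2] [40.  39.3] 89.6 zmed 150.4
griptop 396 [ 489.4 -427.5  222. ] [ 481.5 -438.1  200.5] [ 497.2 -413.1  226.3] [ 489.5 -425.6] [24.9 15.6] 89.2 zmed 223.9
post 548 [ 457.2 -496.8   71.8] [ 399.4 -558.7   20.1] [ 555.  -406.3  120. ] [ 467.1 -476.4] [196.9  50.2] 39.8 zmed 72.7
```

View pics/z2.png

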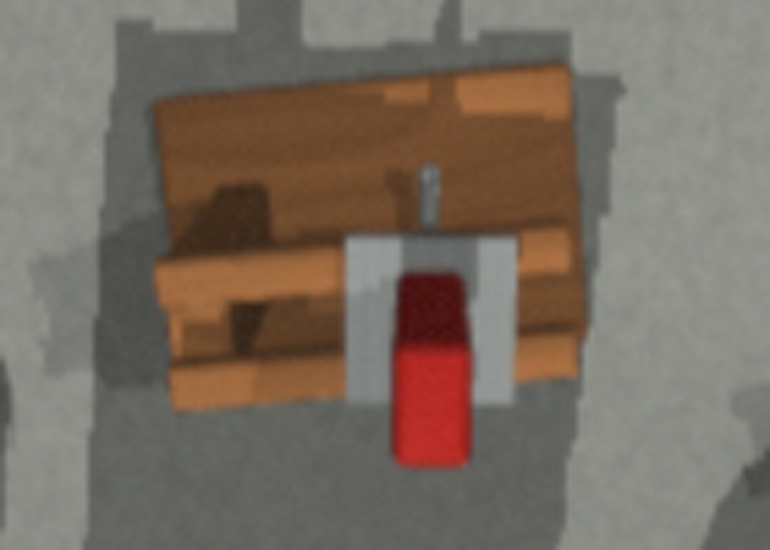

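```bash
for i in 1 2 3; do python3 -m crank '{"delta_pos":[[0,0,0],[0,0,0],[0,0,0],[0,0,0],[0,0,0],[0,0,0],[0,0,0],[0,0,0]],"twist":[0.1213,0.1213,0.1213,0.1213,0.1213,0.1213,0.1213,0.1213]}' >/dev/null; done; python3 -m crank '{"delta_pos":[[0,0,0],[0,0,0]],"twist":[0.1213,0.1213]}' ; python3 -c "
from h import *
s(); plan([489.3,-425.4,320],-0.6);plan([489.3,-425.4,244],-0.6)"
```

```text
clock: 6.0
position: [491.8, -449.1, 478.4]
ee_rot: [1.0, -0.008, -0.0, -0.0]
contact_force: [0.2, 0.4, 0.4]
gripper_width: 85.5
6.0 pos [ 491.8 -449.1  478.4] yaw -0.9 F [0.2 0.4 0.4] w 85.5 q [-0.5   0.41  0.47 -0.   -1.63 -2.66] zaxis [-0.001  0.001 -1.   ]
tool disp mm [ -2.7 -23.5 158.4] rows 5 each m [-0.0005 -0.0047  0.0317]
twist -0.006 rows 1 each -0.0057
tool disp mm [ -2.7 -23.5 234.4] rows 7 each m [-0.0004 -0.0034  0.0335]
twist -0.006 rows 1 each -0.0057
```

```bash
python3 -m crank '{"delta_pos":[[-0.0009,-0.0078,0.026],[-0.0009,-0.0078,0.026],[-0.0009,-0.0078,0.026],[0,0,0.03],[0,0,0.03],[0,0,0.03],[0,0,0]],"twist":[0,0,0,0,0,0,0]}' ; python3 -c "
from h import *
s(); plan([489.3,-425.4,244],-0.6); grab('wrist','w3'); grab('side','s3')"
```

```text
clock: 6.58
position: [487.0, -423.7, 303.2]
ee_rot: [1.0, -0.006, -0.006, -0.005]
contact_force: [-0.3, 1.1, -1.1]
gripper_width: 85.3
6.58 pos [ 487.  -423.7  303.2] yaw -0.6 F [-0.3  1.1 -1.1] w 85.3 q [-0.47  0.43  0.07 -0.   -1.23 -2.68] zaxis [-0.011  0.009 -1.   ]
tool disp mm [ 3.   2.2 59.1] rows 2 each m [0.0015 0.0011 0.0296]
twist -0.001 rows 1 each -0.0006
```

View pics/w3.png

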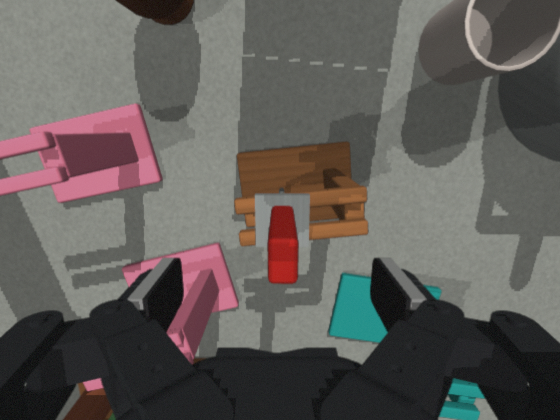

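View pics/s3.png

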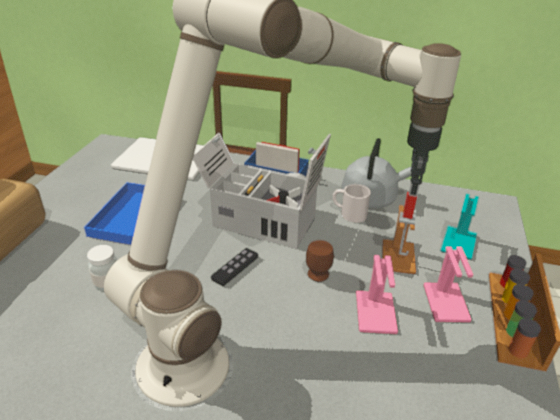

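```bash
python3 - <<'E'
from h import *
W,im=cloud('w3')
reg=(W[...,0]>430)&(W[...,0]<560)&(W[...,1]>-500)&(W[...,1]<-370)
for lo,hi,name in [(149,156,'flange'),(215,240,'griptop'),(142,147.5,'fork')]:
    m=reg&(W[...,2]>lo)&(W[...,2]<hi); P=W[m]
    r=cv2.minAreaRect(P[:,:2].astype(np.float32)); print(name,m.sum(),P.mean(0).round(1),P.min(0).round(1),P.max(0).round(1),np.round(r[0],1),np.round(r[1],1),round(r[2],1), 'zmed',np.median(P[:,2]).round(1))
s(); plan([489.3,-425.4,244],-0.6)
E
```

```text
flange 1742 [ 489.3 -419.6  150.6] [ 469.2 -444.3  149. ] [ 509.5 -403.4  156. ] [ 489.4 -423.7] [40.4 40.1] 88.9 zmed 150.5
griptop 1487 [ 489.4 -421.6  223.6] [ 481.6 -436.   215.1] [ 497.4 -410.2  226.2] [ 489.5 -423.1] [25.7 15.7] 89.7 zmed 224.1
fork 2385 [ 514.5 -420.4  144.3] [ 453.3 -445.6  142. ] [ 554.8 -399.6  147.5] [ 503.9 -421.3] [99.5 41.2] 4.8 zmed 144.4
6.68 pos [ 489.1 -426.   310.5] yaw -0.6 F [-0.3  0.1  0.6] w 85.5 q [-0.47  0.42  0.08  0.   -1.23 -2.68] zaxis [-0.002  0.    -1.   ]
tool disp mm [ 0.3 -0.6 66.5] rows 2 each m [ 0.0002 -0.0003  0.0333]
twist 0.001 rows 1 each 0.0006
```

```bash
python3 -m crank '{"delta_pos":[[0,-0.0015,0.022],[0,0,0.022],[0,0,0.022],[0,0,0],[0,0,0]],"twist":[0,0,0,0,0]}' ; python3 -c "
from h import *
s()"; python3 -m crank '{"delta_pos":[[0,0,0],[0,0,0],[0,0,0],[0,0,0],[0,0,0],[0,0,0],[0,0,0],[0,0,0]],"twist":[0,0,0,0,0,0,0,0]}' 0;  python3 -c "
from h import *
s();grab('side','s4')"
```

```text
clock: 7.1
position: [489.8, -425.0, 246.6]
ee_rot: [1.0, -0.005, 0.0, 0.001]
contact_force: [-0.4, 0.3, 0.7]
gripper_width: 84.9
7.1 pos [ 489.8 -425.   246.6] yaw -0.6 F [-0.4  0.3  0.7] w 84.9 q [-0.47  0.47 -0.01  0.   -1.09 -2.69] zaxis [ 0.001 -0.002 -1.   ]
clock: 7.77
position: [489.3, -424.6, 245.5]
ee_rot: [1.0, -0.005, 0.0, 0.0]
contact_force: [-1.4, 0.1, 2.7]
gripper_width: 15.6
7.77 pos [ 489.3 -424.6  245.5] yaw -0.6 F [-1.4  0.1  2.7] w 15.6 q [-0.47  0.47 -0.01  0.   -1.09 -2.69] zaxis [ 0.001 -0.001 -1.   ]
```

View pics/s4.png

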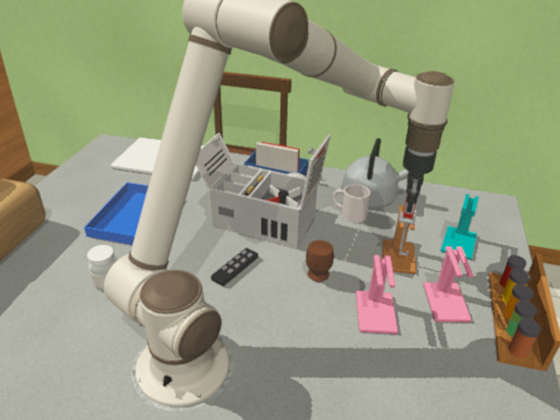

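```bash
python3 -m crank '{"delta_pos":[[0,0,-0.004],[0,0,-0.004],[0,0,0],[-0.01,0.0009,0],[-0.02,0.0019,0],[-0.02,0.0019,0],[-0.02,0.0019,0],[-0.02,0.0019,0]],"twist":[0,0,0,0,0,0,0,0]}' ;  python3 -c "
from h import *
s();grab('side','s5');grab('scene','c5');plan([420,-300,440],-6.6)"
```

```text
clock: 8.48
position: [397.3, -431.7, 252.4]
ee_rot: [1.0, -0.005, -0.001, -0.0]
contact_force: [0.7, -0.0, -1.9]
gripper_width: 15.5
8.48 pos [ 397.3 -431.7  252.4] yaw -0.6 F [ 0.7 -0.  -1.9] w 15.5 q [-0.55  0.36 -0.16 -0.   -1.05 -2.6 ] zaxis [-0.001  0.001 -1.   ]
tool disp mm [  22.3 -132.4 -187.1] rows 6 each m [ 0.0037 -0.0221 -0.0312]
twist 0.102 rows 1 each 0.1023
```

View pics/s5.png

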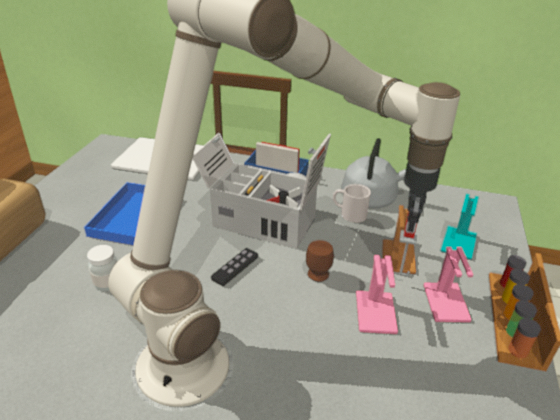

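```bash
python3 -m crank '{"delta_pos":[[0,0,-0.035],[0,0,-0.035],[0,0,-0.035],[0,0,-0.035],[0,-0.02,-0.025],[0.001,-0.034,0],[0.001,-0.034,0],[0.001,-0.034,0]],"twist":[0,0,0,0,0,0,0,0]}' >/dev/null;  python3 -m crank '{"delta_pos":[[0.001,-0.034,0],[0.001,-0.034,0],[0.001,-0.034,0],[0.001,-0.034,0],[0.001,-0.034,0],[0.001,-0.034,0],[0.001,-0.034,0]],"twist":[0,0,0,0,0,0,0]}'
for i in 1 2 3; do python3 -m crank '{"delta_pos":[[0,0,0],[0,0,0],[0,0,0],[0,0,0],[0,0,0],[0,0,0],[0,0,0],[0,0,0]],"twist":[-0.1215,-0.1215,-0.1215,-0.1215,-0.1215,-0.1215,-0.1215,-0.1215]}' >/dev/null; done; python3 -m crank '{"delta_pos":[[0,0,0],[0,0,0]],"twist":[-0.1215,0]}'
python3 - <<'E'
from h import *
x,y,a=np.load('unit.npy'); c,sn=np.cos(a),np.sin(a)
s()
st=arm.read_state(); 
for X,Y in [(-49.3,58),(-2.2,58.5),(51.2,58.5)]: 
    t=[x+c*X-sn*Y,y+sn*X+c*Y,417.]; print(np.round(t,1)); plan(t,173.4)
E
```

```text
clock: 9.83
position: [409.8, -135.2, 417.7]
ee_rot: [0.999, 0.03, 0.001, -0.031]
contact_force: [0.9, 0.4, -1.3]
gripper_width: 15.1
clock: 12.0
position: [410.0, -136.4, 417.5]
ee_rot: [0.022, 0.999, 0.03, -0.0]
contact_force: [0.4, 0.1, -1.8]
gripper_width: 15.6
12.0 pos [ 410.  -136.4  417.5] yaw 177.4 F [ 0.4  0.1 -1.8] w 15.6 q [ 0.02 -0.01 -0.19 -0.06 -1.39 -0.06] zaxis [ 0.     0.061 -0.998]
[515.7  42.8 417. ]
tool disp mm [-97.6 183.4  11.4] rows 6 each m [-0.0163  0.0306  0.0019]
twist 0.071 rows 1 each 0.0706
[562.5  37.9 417. ]
tool disp mm [-144.6  180.6   11.2] rows 6 each m [-0.0241  0.0301  0.0019]
twist 0.071 rows 1 each 0.0706
[615.6  31.8 417. ]
tool disp mm [-197.9  176.9   10.8] rows 6 each m [-0.033   0.0295  0.0018]
twist 0.071 rows 1 each 0.0706
```

```bash
python3 -m crank '{"delta_pos":[[0,0,0],[0,0,0]],"twist":[0,0]}'; python3 -c "
from h import *
s(); st=arm.read_state(); print(R.from_quat(st['ee_rot']).as_matrix().round(3))"
```

```text
clock: 12.17
position: [409.9, -136.3, 417.6]
ee_rot: [0.024, 0.999, 0.03, -0.0]
contact_force: [-0.5, -0.6, -1.9]
gripper_width: 15.3
12.17 pos [ 409.9 -136.3  417.6] yaw 177.2 F [-0.5 -0.6 -1.9] w 15.3 q [ 0.02 -0.01 -0.19 -0.06 -1.39 -0.06] zaxis [ 0.001  0.06  -0.998]
[[-0.999  0.048  0.001]
 [ 0.048  0.997  0.06 ]
 [ 0.002  0.06  -0.998]]
```

The tool picked up a 3.5° tilt because joint 6 ran into its −3.1 limit. I'll undo it with the mirrored limit at +3.1.

```bash
for i in 1 2 3; do python3 -m crank '{"delta_pos":[[0,0,0],[0,0,0],[0,0,0],[0,0,0],[0,0,0],[0,0,0],[0,0,0],[0,0,0]],"twist":[-0.122,-0.122,-0.122,-0.122,-0.122,-0.122,-0.122,-0.122]}' >/dev/null; done; python3 -m crank '{"delta_pos":[[0,0,0]],"twist":[-0.1]}'
python3 - <<'E'
from h import *
s();M=R.from_quat(arm.read_state()['ee_rot']).as_matrix();print(M.round(3)); print('for -y 10mm', (M.T@[0,-10,0]).round(2))
E
```

```text
clock: 14.25
position: [409.9, -136.1, 417.7]
ee_rot: [0.997, -0.078, -0.002, -0.03]
contact_force: [0.1, -0.7, -1.9]
gripper_width: 15.2
14.25 pos [ 409.9 -136.1  417.7] yaw -8.9 F [ 0.1 -0.7 -1.9] w 15.2 q [ 0.02 -0.01 -0.19 -0.06 -1.39  2.97] zaxis [ 0.001  0.06  -0.998]
[[ 0.988 -0.155  0.001]
 [-0.155 -0.986  0.06 ]
 [-0.008 -0.06  -0.998]]
for -y 10mm [ 1.55  9.86 -0.6 ]
```

```bash
python3 -m crank '{"delta_pos":[[0.0047,0.0296,-0.0018],[0.0047,0.0296,-0.0018]],"twist":[0,0]}' >/dev/null; python3 -c "
from h import *
s()"; python3 -m crank '{"delta_pos":[[0.0031,0.0197,-0.0012],[0.0031,0.0197,-0.0012]],"twist":[0,0]}' >/dev/null; python3 -c "
from h import *
s()"
```

```text
14.42 pos [ 410.3 -192.5  418.3] yaw -9.3 F [ 0.6  0.2 -1.4] w 15.1 q [-0.11  0.03 -0.15 -0.06 -1.4   3.1 ] zaxis [ 0.001  0.056 -0.998]
14.58 pos [ 412.6 -211.2  419.1] yaw -11.0 F [ 0.4  0.9 -1.2] w 15.2 q [-0.14  0.05 -0.13 -0.04 -1.4   3.09] zaxis [-0.003  0.035 -0.999]
```

```bash
python3 -m crank '{"delta_pos":[[0.0031,0.0197,-0.0012],[0,0,0]],"twist":[0,0]}' >/dev/null; python3 -c "
from h import *
s()"; python3 -m crank '{"delta_pos":[[0.0015,0.01,-0.0003],[0,0,0]],"twist":[0,0]}' >/dev/null; python3 -c "
from h import *
s()"
```

```text
14.75 pos [ 413.9 -220.   420. ] yaw -11.6 F [-0.3  1.  -2.3] w 15.5 q [-0.15  0.05 -0.13 -0.02 -1.4   3.1 ] zaxis [-0.004  0.025 -1.   ]
14.92 pos [ 414.  -223.9  420.3] yaw -11.9 F [ 0.8 -0.2 -1.5] w 15.4 q [-0.16  0.06 -0.13 -0.02 -1.4   3.1 ] zaxis [-0.004  0.02  -1.   ]
```

```bash
python3 -m crank '{"delta_pos":[[0.005,0.03,0],[0.002,0.014,0],[0,0,0]],"twist":[0,0,0]}' >/dev/null; python3 -c "
from h import *
s()"
```

```text
15.17 pos [ 416.  -245.4  419.3] yaw -13.6 F [-0.4  1.  -2.3] w 15.3 q [-0.19  0.08 -0.11  0.   -1.39  3.1 ] zaxis [-0.009 -0.003 -1.   ]
```

```bash
for i in 1 2 3; do python3 -m crank '{"delta_pos":[[0,0,0],[0,0,0],[0,0,0],[0,0,0],[0,0,0],[0,0,0],[0,0,0],[0,0,0]],"twist":[0.1208,0.1208,0.1208,0.1208,0.1208,0.1208,0.1208,0.1208]}' >/dev/null; done; python3 -m crank '{"delta_pos":[[0,0,0],[0,0,0]],"twist":[0.1208,0]}'
python3 - <<'E'
from h import *
s();M=R.from_quat(arm.read_state()['ee_rot']).as_matrix();print(M.round(3)); plan([430,20,420])
grab('wrist','w6')
E
```

```text
clock: 17.33
position: [415.8, -244.6, 419.6]
ee_rot: [0.059, 0.998, -0.001, -0.004]
contact_force: [-0.0, 0.4, -1.3]
gripper_width: 14.7
17.33 pos [ 415.8 -244.6  419.6] yaw 173.3 F [-0.   0.4 -1.3] w 14.7 q [-0.19  0.08 -0.12  0.   -1.39  0.07] zaxis [-0.009 -0.002 -1.   ]
[[-0.993  0.117 -0.009]
 [ 0.117  0.993 -0.002]
 [ 0.008 -0.003 -1.   ]]
tool disp mm [ 16.9 264.4  -1.1] rows 8 each m [ 0.0021  0.0331 -0.0001]
```

View pics/w6.png

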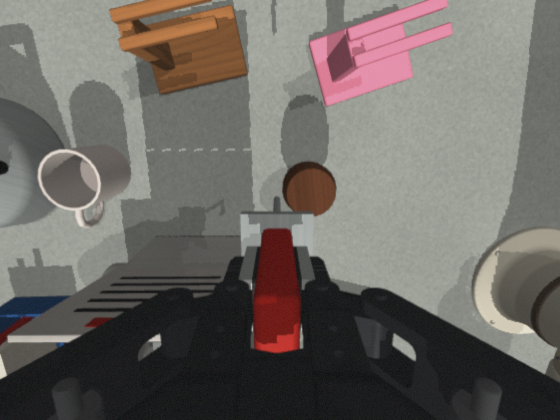

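```bash
python3 - <<'E'
from h import *
st=arm.read_state();M=R.from_quat(st['ee_rot']).as_matrix();p=np.array(st['position'])
for name,t in [('flange-y',(0,-20,97)),('flange+y',(0,20,97)),('rodbot',(0,0,215)),('toe+y',(0,22,210)),('toe-y',(0,-22,210)),('toe+y end bottom',(0,20,218)),('toe-y bottom',(0,-20,218))]:
    print(name,proj('w6',p+M@np.array(t,float)).round(0))
W,im=cloud('w6')
for v in range(196,216,2): print(v,[ (W[v,u]).round(0).tolist() for u in (274,277,280)])
cv2.imwrite('pics/z6.png',cv2.resize(im[185:260,230:330],None,fx=7,fy=7,interpolation=cv2.INTER_CUBIC))
E
```

```text
flange-y [[276. 210.]]
flange+y [[277. 276.]]
rodbot [[276. 198.]]
toe+y [[277. 222.]]
toe-y [[276. 175.]]
toe+y end bottom [[277. 217.]]
toe-y bottom [[276. 176.]]
196 [[421.0, -202.0, -0.0], [413.0, -247.0, 206.0], [412.0, -201.0, -1.0]]
198 [[416.0, -246.0, 211.0], [413.0, -247.0, 214.0], [412.0, -197.0, -1.0]]
200 [[416.0, -247.0, 220.0], [413.0, -247.0, 223.0], [413.0, -194.0, -1.0]]
202 [[416.0, -246.0, 226.0], [413.0, -247.0, 230.0], [413.0, -191.0, 0.0]]
204 [[416.0, -246.0, 233.0], [414.0, -247.0, 236.0], [413.0, -187.0, -2.0]]
206 [[416.0, -246.0, 240.0], [414.0, -247.0, 243.0], [411.0, -244.0, 235.0]]
208 [[416.0, -247.0, 248.0], [414.0, -246.0, 248.0], [411.0, -244.0, 241.0]]
210 [[416.0, -246.0, 252.0], [414.0, -246.0, 254.0], [412.0, -245.0, 248.0]]
212 [[414.0, -264.0, 323.0], [412.0, -263.0, 322.0], [411.0, -263.0, 323.0]]
214 [[414.0, -263.0, 325.0], [412.0, -263.0, 325.0], [411.0, -263.0, 325.0]]
```

View pics/z6.png

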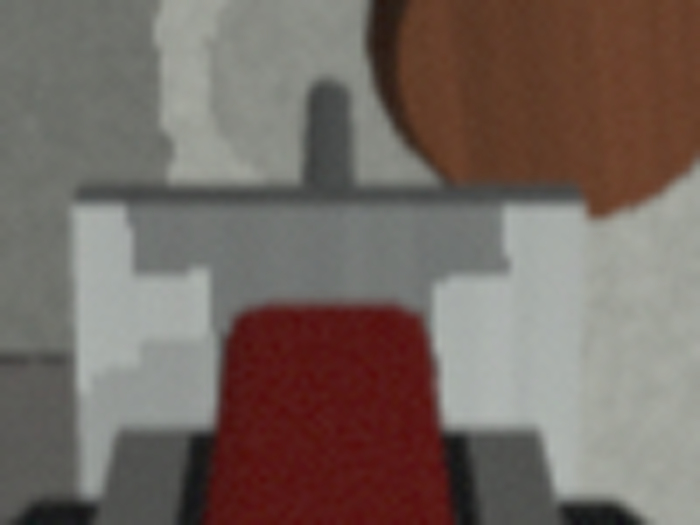

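```bash
cat >> h.py <<'E'
L=215.5
def U(X,Y,Z=0.):
    x,y,a=np.load('unit.npy'); c,sn=np.cos(a),np.sin(a); return np.array([x+c*X-sn*Y,y+sn*X+c*Y,Z])
def Uinv(p):
    x,y,a=np.load('unit.npy'); c,sn=np.cos(a),np.sin(a); q=(np.array(p[:2])-[x,y])@np.array([[c,-sn],[sn,c]]); return np.r_[q,p[2]]
def Hpos():
    st=arm.read_state(); return st['position']+R.from_quat(st['ee_rot']).as_matrix()@[0,0,L]
def planH(t,yaw=None,step=35):
    st=arm.read_state(); plan(np.array(t)-R.from_quat(st['ee_rot']).as_matrix()@[0,0,L],yaw,step)
def sh(): 
    s(); h=Hpos(); print('H',h.round(1),'H unit',Uinv(h).round(1))
E
python3 -m crank '{"delta_pos":[[0.001,0.03,0],[0.001,0.034,0],[0.001,0.034,0],[0.001,0.034,0],[0.001,0.034,0],[0.001,0.034,0],[0.001,0.034,0],[0.001,0.034,0]],"twist":[0,0,0,0,0,0,0,0]}'
python3 -c "
from h import *
sh(); planH(U(-49.3,58,190),173.4)"
```

```text
clock: 18.05
position: [438.3, 24.1, 419.1]
ee_rot: [0.056, 0.998, -0.001, -0.004]
contact_force: [1.0, 0.3, -2.3]
gripper_width: 15.2
18.05 pos [438.3  24.1 419.1] yaw 173.6 F [ 1.   0.3 -2.3] w 15.2 q [ 0.43 -0.01 -0.2  -0.   -1.39 -0.54] zaxis [-0.008 -0.002 -1.   ]
H [436.7  23.7 203.6] H unit [-125.6   30.   203.6]
tool disp mm [-76.5  27.8  13. ] rows 3 each m [-0.0255  0.0093  0.0043]
twist 0.003 rows 1 each 0.0035
```

```bash
python3 -m crank '{"delta_pos":[[-0.0255,0.0093,0.004],[-0.0255,0.0093,0.004],[-0.0255,0.0093,0.004],[0,0,0],[0,0,0]],"twist":[0,0,0,0,0]}' >/dev/null
python3 -c "
from h import *
sh(); planH(U(-49.3,58,190),173.4); grab('wrist','w7'); grab('side','s7')"
```

```text
18.47 pos [518.6  41.8 404.6] yaw 173.5 F [-0.6 -0.4 -2.3] w 15.4 q [ 0.39  0.15 -0.06 -0.   -1.37 -0.5 ] zaxis [-0.012 -0.003 -1.   ]
H [516.1  41.1 189.1] H unit [-48.7  56.4 189.1]
tool disp mm [ 0.6  1.6 -0.9] rows 1 each m [ 0.0006  0.0016 -0.0009]
twist 0.002 rows 1 each 0.0025
```

View pics/w7.png

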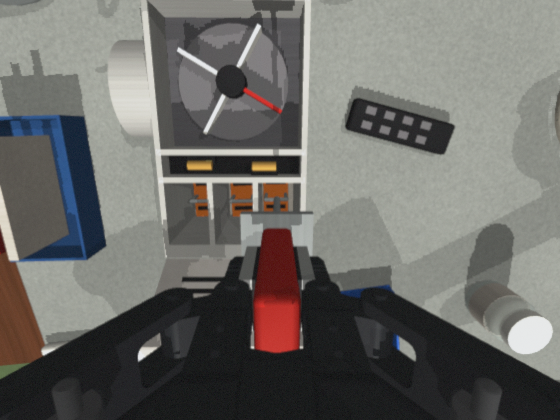

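View pics/s7.png

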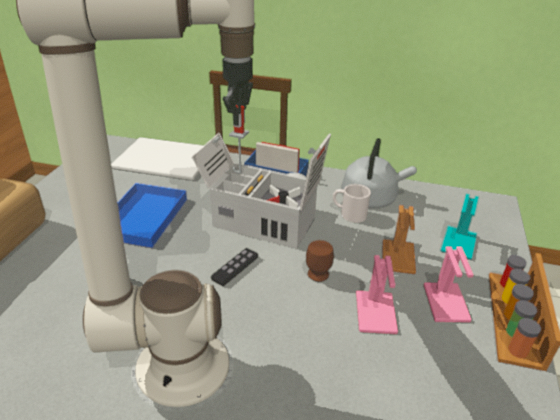

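```bash
python3 - <<'E'
from h import *
W,im=cloud('w7'); x,y,a=np.load('unit.npy'); c,sn=np.cos(a),np.sin(a)
q=(W[...,:2]-[x,y])@np.array([[c,-sn],[sn,c]]); Z=W[...,2]
m=(np.abs(Z-135)<2.5)&(np.abs(q[...,0])<45)&(np.abs(q[...,1]-49)<8); print('wall46-52',m.sum(),np.percentile(q[m][:,1],[2,50,98]).round(1), 'z',np.median(Z[m]))
m=(np.abs(Z-135)<2.5)&(np.abs(q[...,0]+25)<8)&(q[...,1]>55)&(q[...,1]<75); print('wall -28..-22',m.sum(),np.percentile(q[m][:,0],[2,50,98]).round(1))
m=(np.abs(Z-135)<2.5)&(np.abs(q[...,0]+77)<10)&(q[...,1]>-100)&(q[...,1]<0); print('outer -80..-75',m.sum(),np.percentile(q[m][:,0],[2,50,98]).round(1))
m=(Z>180)&(Z<250)&(np.abs(q[...,0]+49)<12)&(q[...,1]<75)&(q[...,1]>40); print('rod',m.sum(),np.median(q[m],axis=0).round(1),q[m].min(0).round(1),q[m].max(0).round(1),Z[m].min())
for k,b0 in((-49.3,85.8),(-2.2,88),(51.2,88)):
    b=(np.abs(q[...,0]-k)<20)&(np.abs(q[...,1]-b0)<6)&(Z>57)&(Z<67); p=q[b]; print('bar',k,b.sum(),np.median(p,axis=0).round(1) if len(p) else 0,p.min(0).round(1),p.max(0).round(1))
E
```

```text
wall46-52 492 [45.7 48.2 55.9] z 134.45032807811052
wall -28..-22 87 [-27.9 -25.6 -23.2]
outer -80..-75 635 [-81.4 -78.4 -75.5]
rod 99 [-48.2  55. ] [-51.4  54.2] [-45.5  57.7] 189.91477063093225
bar -49.3 72 [-44.1  85. ] [-64.2  83.5] [-33.3  87.9]
bar -2.2 84 [-0.6 87.6] [-17.4  85.3] [13.6 91. ]
bar 51.2 70 [56.  87.6] [42.5 85.9] [67.  90.8]
```

```bash
python3 -c "
from h import *
planH(U(-49,57.4,100),None,22);planH(U(-49,57.4,41),None,22)"
```

```text
tool disp mm [-1.   1.9 90.5] rows 5 each m [-0.0002  0.0004  0.0181]
tool disp mm [ -1.5   2.1 149.5] rows 7 each m [-0.0002  0.0003  0.0214]
```

```bash
python3 -m crank '{"delta_pos":[[-0.0005,0.001,0.015],[-0.0005,0.001,0.02],[0,0,0.02],[0,0,0.02],[0,0,0.015],[0,0,0]],"twist":[0,0,0,0,0,0]}' >/dev/null
python3 -c "
from h import *
sh(); planH(U(-49,57.4,41),173.4,22)"
```

```text
19.07 pos [515.9  42.2 313.6] yaw 173.4 F [-1.3  0.1 -2.8] w 15.2 q [ 0.39  0.2  -0.23 -0.   -1.16 -0.51] zaxis [-0.014 -0.003 -1.   ]
H [512.8  41.5  98.1] H unit [-52.   56.4  98.1]
tool disp mm [-3.8  1.2 57.1] rows 3 each m [-0.0013  0.0004  0.019 ]
twist -0.0 rows 1 each -0.0
```

```bash
python3 -m crank '{"delta_pos":[[-0.0038,0.0012,0],[0,0,0.019],[0,0,0.019],[0,0,0.019],[0,0,0]],"twist":[0,0,0,0,0]}' >/dev/null
python3 -c "
from h import *
sh(); planH(U(-49,57.4,41),173.4,22); grab('wrist','w8'); grab('scene','c8')"
```

```text
19.48 pos [520.6  43.3 257.4] yaw 173.4 F [-1.2  0.4 -1.8] w 15.3 q [ 0.39  0.26 -0.3  -0.   -1.02 -0.51] zaxis [-0.013 -0.003 -1.   ]
H [517.9  42.7  41.9] H unit [-47.1  58.2  41.9]
tool disp mm [ 1.9 -0.8  0.9] rows 1 each m [ 0.0019 -0.0008  0.0009]
twist -0.0 rows 1 each -0.0004
```

View pics/w8.png

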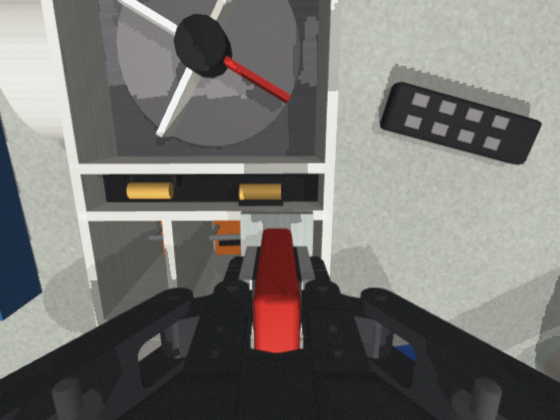

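```bash
python3 -m crank '{"delta_pos":[[0.0015,0.006,0],[0,0.006,0],[0,0.006,0],[0,0,0],[0,0,-0.005],[0,0,-0.005],[0,0,-0.005]],"twist":[0,0,0,0,0,0,0]}' >/dev/null
python3 -c "
from h import *
sh(); grab('wrist','w9')"
python3 -m crank '{"delta_pos":[[0,0,-0.01],[0,0,-0.015],[0,0,-0.015],[0,0,0]],"twist":[0,0,0,0]}' >/dev/null
python3 -c "
from h import *
sh(); grab('side','s9')"
```

```text
20.17 pos [522.5  61.7 274.8] yaw 173.4 F [ 0.3  0.  -2.8] w 15.5 q [ 0.43  0.24 -0.27 -0.   -1.06 -0.54] zaxis [-0.008 -0.002 -1.   ]
H [520.7  61.2  59.3] H unit [-46.4  76.9  59.3]
20.55 pos [524.1  61.9 317.7] yaw 173.4 F [ 0.7 -0.4 -1.8] w 15.6 q [ 0.43  0.21 -0.21  0.   -1.16 -0.54] zaxis [-0.002 -0.001 -1.   ]
H [523.7  61.7 102.2] H unit [-43.5  77.7 102.2]
```

View pics/s9.png

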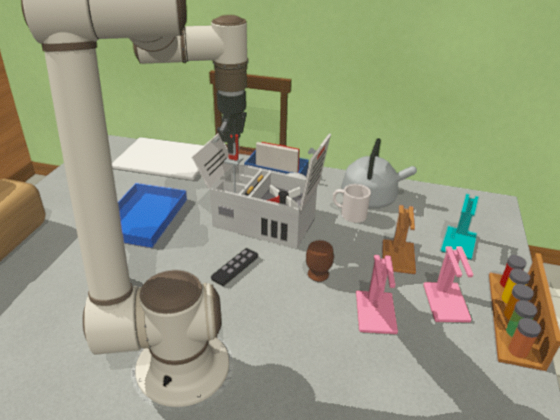

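```bash
python3 -m crank '{"delta_pos":[[0.004,0,0],[0,0,0]],"twist":[0,0]}' >/dev/null
python3 -c "
from h import *
sh(); planH(U(-49,76.5,170),None,25); grab('wrist','w10'); grab('scene','c10')"
```

```text
20.77 pos [517.6  62.  313. ] yaw 173.4 F [-0.3 -0.4 -3.4] w 15.7 q [ 0.43  0.21 -0.22 -0.   -1.15 -0.54] zaxis [-0.011 -0.003 -1.   ]
H [515.2  61.5  97.5] H unit [-52.   76.5  97.5]
tool disp mm [ -2.2  -0.3 -72.6] rows 3 each m [-0.0007 -0.0001 -0.0242]
```

View pics/w10.png

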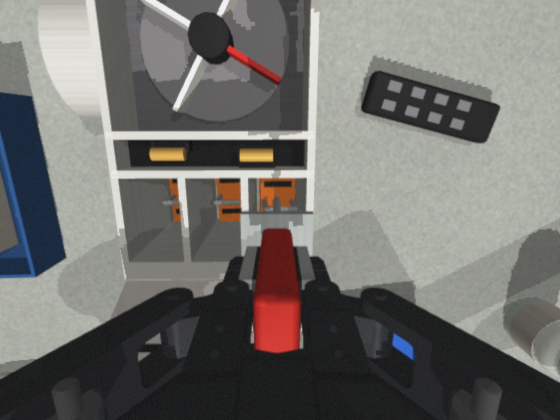

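View pics/c10.png

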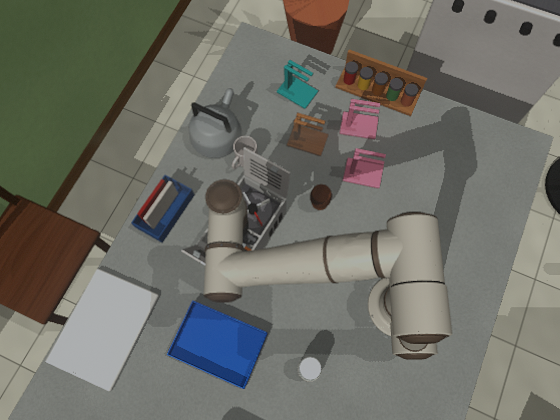

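```bash
cat >> h.py <<'E'
def tray(tag):
    W,im=cloud(tag); hsv=cv2.cvtColor(im,cv2.COLOR_BGR2HSV)
    m=(hsv[...,0]>100)&(hsv[...,0]<125)&(hsv[...,1]>150)&(W[...,2]>26)&(W[...,2]<40)&(W[...,1]>200)&(W[...,1]<600)&(W[...,0]>250)&(W[...,0]<700)
    P=W[m][:,:2].astype(np.float32); r=cv2.minAreaRect(P); 
    b=cv2.boxPoints(r); e=b[1]-b[0] if np.linalg.norm(b[1]-b[0])>np.linalg.norm(b[2]-b[1]) else b[2]-b[1]
    yaw=np.degrees(np.arctan2(e[1],e[0])); yaw=(yaw+90)%180-90
    print('tray',len(P),np.round(r[0],1),np.round(r[1],1),'long axis yaw',round(yaw,1)); return np.array(r[0]),yaw
E
python3 -c "
from h import *
tray('scene0'); tray('c10')"
python3 -m crank '{"delta_pos":[[-0.0015,0,-0.01],[0,0,-0.02],[0,0,-0.028],[0,0,-0.028],[0,0,-0.028],[0,0,-0.028],[0,0,-0.028],[0,0,-0.028]],"twist":[0,0,0,0,0,0,0,0]}' >/dev/null
python3 -m crank '{"delta_pos":[[0,0,-0.01],[0,0,0],[0,0,0]],"twist":[0,0,0]}' >/dev/null
python3 -c "
from h import *
sh();grab('wrist','w11')"

```

```text
tray 339 [469.8 377.6] [261.  178.5] long axis yaw 1.9
tray 335 [474.2 346.9] [261.1 178.7] long axis yaw 1.9
21.78 pos [522.   62.7 522.1] yaw 173.4 F [-0.1 -0.2 -3.7] w 15.6 q [ 0.43  0.15  0.21 -0.   -1.65 -0.54] zaxis [-0.008 -0.001 -1.   ]
H [520.2  62.3 306.6] H unit [-47.   78.  306.6]
```

View pics/w11.png

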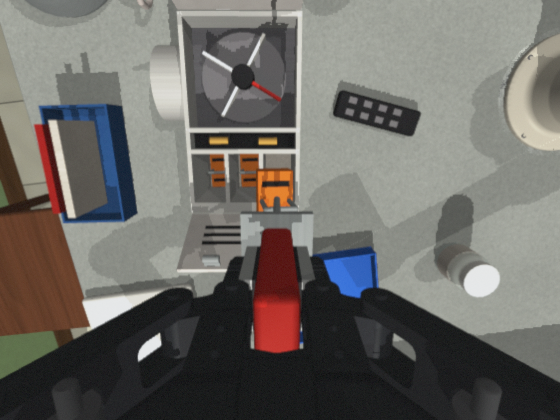

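```bash
python3 -c "
from h import *
planH([548.1,340,306],173.4)"
```

```text
tool disp mm [  3.6 279.2  -1.6] rows 8 each m [ 0.0005  0.0349 -0.0002]
twist -0.0 rows 1 each -0.0001
```

```bash

python3 -m crank '{"delta_pos":[[0.0004,0.01,0],[0.0004,0.02,0],[0.0004,0.03,0],[0.0004,0.032,0],[0.0004,0.032,0],[0.0004,0.032,0],[0.0004,0.032,0],[0.0004,0.03,0]],"twist":[0,0,0,0,0,0,0,0]}' >/dev/null
python3 -m crank '{"delta_pos":[[0,0.025,0],[0,0.02,0.01],[0,0.012,0.02],[0,0.004,0.03],[0,0,0.03],[0,0,0.03]],"twist":[0,0,0,0,0,0]}' >/dev/null
python3 -c "
from h import *
sh();grab('wrist','w12');grab('scene','c12');tray('c12');planH([548.1,340,75],173.4)"
```

```text
23.0 pos [549.2 340.3 397.6] yaw 173.4 F [ 0.6 -0.3 -1.2] w 15.1 q [ 0.8   0.38  0.24 -0.01 -1.44 -0.92] zaxis [-0.011 -0.004 -1.   ]
H [546.8 339.4 182.1] H unit [-52.4 356.3 182.1]
tray 136 [475. 347.] [257.8 178.5] long axis yaw 2.1
tool disp mm [ -6.8   5.5 101.9] rows 3 each m [-0.0023  0.0018  0.034 ]
twist -0.001 rows 1 each -0.0006
```

View pics/w12.png

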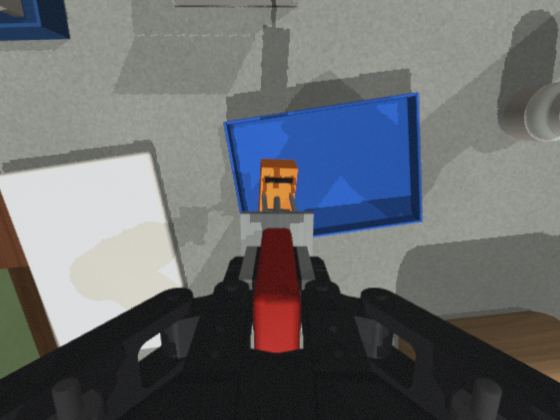

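```bash

python3 -m crank '{"delta_pos":[[-0.003,0.003,0.02],[-0.003,0.002,0.03],[0,0,0.03],[0,0,0.015],[0,0,0],[0,0,0]],"twist":[0,0,0,0,0,0]}' >/dev/null
python3 -c "
from h import *
sh();planH([548.1,340,75],173.4)
planH([548.1,340,57],173.4)"
```

```text
23.6 pos [556.1 344.1 306.9] yaw 173.4 F [-0.1 -0.2 -1.6] w 15.2 q [ 0.8   0.44  0.1  -0.   -1.24 -0.91] zaxis [-0.008 -0.003 -1.   ]
H [554.4 343.4  91.4] H unit [-45.2 361.1  91.4]
tool disp mm [ 5.8 -4.1 16.4] rows 1 each m [ 0.0058 -0.0041  0.0164]
twist 0.0 rows 1 each 0.0
tool disp mm [ 5.6 -4.  34.4] rows 1 each m [ 0.0056 -0.004   0.0344]
twist 0.0 rows 1 each 0.0
```

```bash

python3 -m crank '{"delta_pos":[[0.002,-0.002,0.008],[0.002,-0.002,0.01],[0,0,0.008],[0,0,0.005],[0,0,0],[0,0,0],[0,0,0]],"twist":[0,0,0,0,0,0,0]}' >/dev/null
python3 -c "
from h import *
sh();grab('side','s13');grab('wrist','w13')"
```

```text
24.18 pos [551.3 340.5 275.6] yaw 173.4 F [ 0.1 -0.  -2.4] w 15.3 q [ 0.8   0.45  0.03 -0.   -1.17 -0.91] zaxis [-0.008 -0.002 -1.   ]
H [549.6 340.   60.1] H unit [-49.6 357.2  60.1]
```

View pics/s13.png

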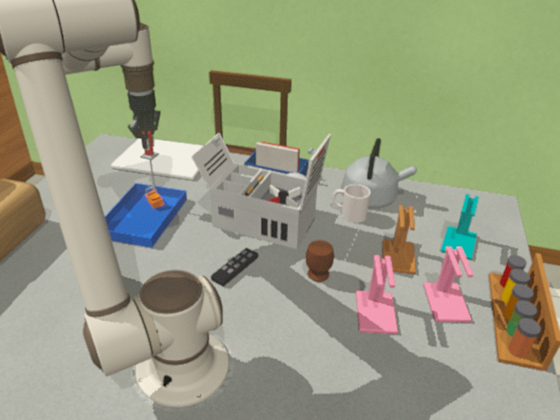

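View pics/w13.png

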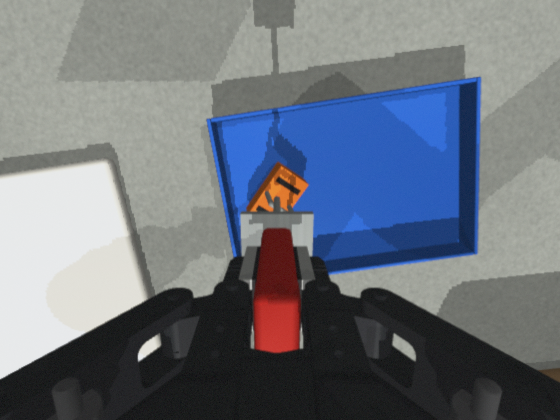

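```bash

python3 -m crank '{"delta_pos":[[0,0,0.005],[0,0,0.006],[0,0,0.006],[0,0,0.003],[0,0,0],[0,0,0]],"twist":[0,0,0,0,0,0]}' >/dev/null
python3 -c "
from h import *
sh();grab('wrist','w14')"
```

```text
24.78 pos [550.8 340.2 254.8] yaw 173.4 F [ 0.5  0.2 -2.5] w 15.2 q [ 0.8   0.46  0.   -0.   -1.12 -0.91] zaxis [-0.009 -0.003 -1.   ]
H [548.9 339.6  39.3] H unit [-50.3 356.7  39.3]
```

View pics/w14.png

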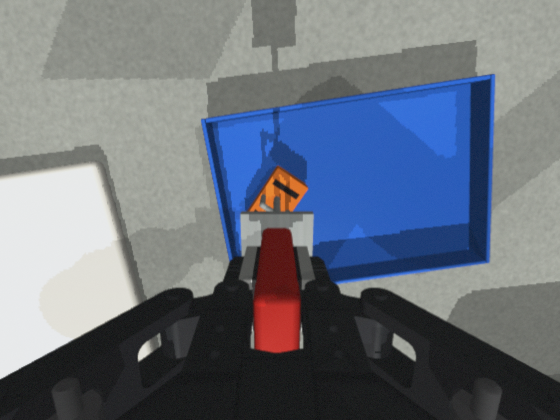

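```bash

python3 -m crank '{"delta_pos":[[0,-0.006,0],[0,-0.008,0],[0,-0.008,0],[0,-0.006,0],[0,-0.004,0],[0,0,0],[0,0,0]],"twist":[0,0,0,0,0,0,0]}' >/dev/null
python3 -c "
from h import *
sh();grab('wrist','w15');grab('side','s15')"
```

```text
25.42 pos [547.2 308.1 255.5] yaw 173.4 F [-0.3 -0.7 -1.2] w 15.2 q [ 0.77  0.43 -0.05 -0.   -1.1  -0.88] zaxis [-0.008 -0.002 -1.   ]
H [545.5 307.7  40.1] H unit [-50.  324.6  40.1]
```

View pics/w15.png

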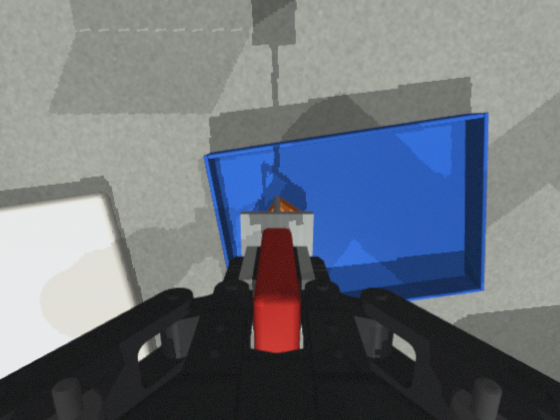

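View pics/s15.png

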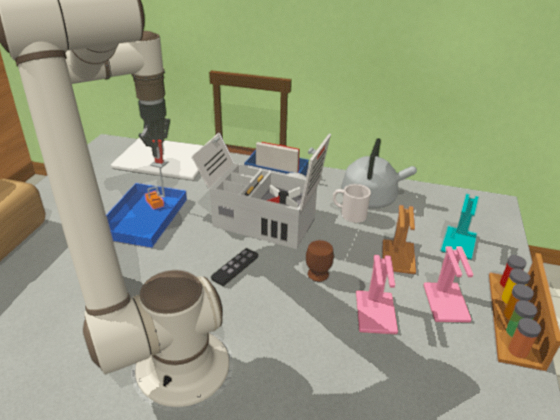

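```bash

python3 -m crank '{"delta_pos":[[0,0,-0.015],[0,0,-0.03],[0,0,-0.034],[0,0,-0.034],[0,0,-0.034],[0,0,-0.034],[0,0,-0.034],[0,0,-0.02]],"twist":[0,0,0,0,0,0,0,0]}' >/dev/null
python3 -c "
from h import *
grab('wrist','w16');grab('scene','c16');sh();planH(U(-2.2,57.7,270),173.4)"
```

```text
26.28 pos [549.6 309.3 495.5] yaw 173.4 F [-0.2 -0.4 -1. ] w 15.6 q [ 0.77  0.34  0.41 -0.   -1.64 -0.88] zaxis [-0.     0.003 -1.   ]
H [549.6 310.  280. ] H unit [-46.2 327.4 280. ]
tool disp mm [ -44.1 -269.7    9. ] rows 8 each m [-0.0055 -0.0337  0.0011]
twist 0.0 rows 1 each 0.0002
```

View pics/w16.png

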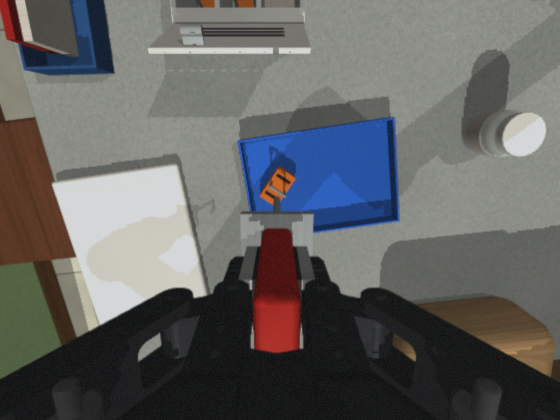

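View pics/c16.png

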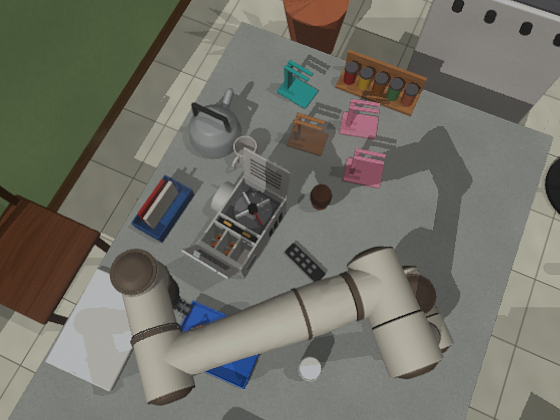

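```bash

python3 -m crank '{"delta_pos":[[-0.0055,-0.0337,0],[-0.0055,-0.0337,0],[-0.0055,-0.0337,0],[-0.0055,-0.0337,0],[-0.0055,-0.0337,0],[-0.0055,-0.0337,0],[-0.0055,-0.0337,0],[-0.0055,-0.0337,0]],"twist":[0,0,0,0,0,0,0,0]}' >/dev/null
python3 -m crank '{"delta_pos":[[0,0,0.025],[0,0,0.035],[0,0,0.03],[0,0,0],[0,0,0],[0,0,0]],"twist":[0,0,0,0,0,0]}' >/dev/null
python3 -c "
from h import *
sh();grab('wrist','w17');planH(U(-2.2,57.7,150),173.4)
W,im=cloud('w17'); x,y,a=np.load('unit.npy'); c,sn=np.cos(a),np.sin(a)
q=(W[...,:2]-[x,y])@np.array([[c,-sn],[sn,c]]); Z=W[...,2]
for k in (-2,51):
  b=(np.abs(q[...,0]-k)<20)&(np.abs(q[...,1]-88)<7)&(Z>57)&(Z<67); p=q[b]; print('bar',k,b.sum(),np.median(p,axis=0).round(1) if len(p) else 0,p.min(0).round(1),p.max(0).round(1))
"
```

```text
27.45 pos [561.9  36.1 402.6] yaw 173.4 F [ 0.4  0.2 -0.5] w 15.2 q [ 0.35  0.23  0.03  0.   -1.38 -0.47] zaxis [-0.006 -0.003 -1.   ]
H [560.7  35.6 187.1] H unit [ -3.7  56.  187.1]
tool disp mm [-1.3  1.5 37.7] rows 2 each m [-0.0006  0.0007  0.0188]
twist 0.001 rows 1 each 0.0006
bar -2 73 [ 0.3 87.4] [-18.5  85.5] [13.7 89.9]
bar 51 96 [49.7 87.6] [35.  85.1] [67.1 90.1]
```

View pics/w17.png

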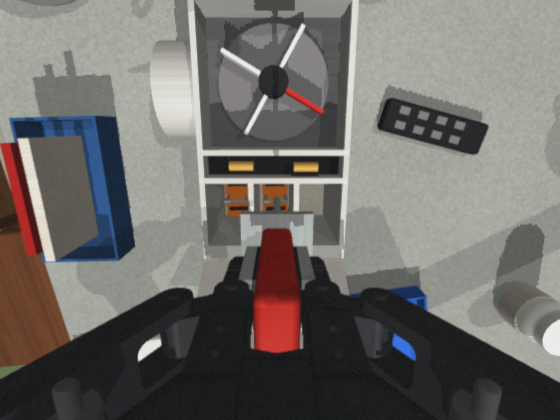

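```bash
python3 -m crank '{"delta_pos":[[-0.002,0.0018,0.01],[-0.001,0,0.02],[0,0,0.02],[0,0,0.02],[0,0,0.015],[0,0,0],[0,0,0]],"twist":[0,0,0,0,0,0,0]}' >/dev/null
python3 -c "
from h import *
sh(); planH(U(-2.2,57.8,41),173.4,22)"
```

```text
28.08 pos [563.9  37.4 316. ] yaw 173.4 F [ 0.4 -0.8 -1.6] w 15.2 q [ 0.35  0.28 -0.12 -0.   -1.18 -0.47] zaxis [-0.008 -0.003 -1.   ]
H [562.1  36.8 100.5] H unit [ -2.5  57.4 100.5]
tool disp mm [-0.8  0.6 59.5] rows 3 each m [-0.0003  0.0002  0.0198]
twist 0.0 rows 1 each 0.0004
```

```bash
python3 -m crank '{"delta_pos":[[-0.0008,0.0006,0.015],[0,0,0.018],[0,0,0.018],[0,0,0.008],[0,0,0],[0,0,0]],"twist":[0,0,0,0,0,0]}' >/dev/null
python3 -c "
from h import *
sh()"
python3 -m crank '{"delta_pos":[[0,0.006,0],[0,0.007,0],[0,0.007,0],[0,0,0],[0,0,-0.005],[0,0,-0.01],[0,0,-0.015],[0,0,0]],"twist":[0,0,0,0,0,0,0,0]}' >/dev/null
python3 -c "
from h import *
sh()"
```

```text
28.58 pos [564.7  37.7 258.1] yaw 173.4 F [ 0.5  0.6 -1.4] w 15.7 q [ 0.35  0.32 -0.2   0.   -1.05 -0.47] zaxis [-0.006 -0.002 -1.   ]
H [563.4  37.2  42.6] H unit [-1.3 57.9 42.6]
29.25 pos [567.8  57.6 290.4] yaw 173.4 F [ 1.  -0.1 -1.5] w 15.3 q [ 0.39  0.3  -0.15  0.   -1.12 -0.5 ] zaxis [-0.002 -0.001 -1.   ]
H [567.4  57.3  74.9] H unit [ 0.4 78.3 74.9]
```

```bash
python3 -m crank '{"delta_pos":[[0.0025,0,-0.015],[0,0,-0.02],[0,0,-0.02],[0,0,-0.02],[0,0,-0.01],[0,0,0],[0,0,0]],"twist":[0,0,0,0,0,0,0]}' >/dev/null
python3 -c "
from h import *
sh();grab('wrist','w18')"
```

```text
29.83 pos [564.3  58.  371.2] yaw 173.4 F [-0.2  0.2 -2.9] w 15.3 q [ 0.39  0.25 -0.02 -0.   -1.31 -0.5 ] zaxis [-0.009 -0.001 -1.   ]
H [562.4  57.7 155.7] H unit [ -4.5  78.1 155.7]
```

View pics/w18.png

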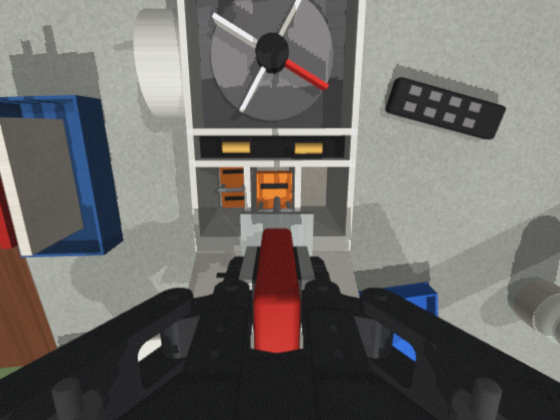

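```bash
python3 -m crank '{"delta_pos":[[0,0,-0.008],[0,0,-0.016],[0,0,-0.024],[0,0,-0.03],[0,0,-0.03],[0,0,-0.024],[0,0,-0.016],[0,0,-0.008]],"twist":[0,0,0,0,0,0,0,0]}' >/dev/null
python3 -c "
from h import *
sh();grab('scene','c18');tray('c18');planH([473.1,337.5,312],173.4)"
```

```text
30.55 pos [566.2  58.2 529.9] yaw 173.4 F [-0.6 -0.6 -2. ] w 15.2 q [ 0.39  0.23  0.33 -0.   -1.68 -0.5 ] zaxis [-0.005 -0.002 -1.   ]
H [565.   57.8 314.4] H unit [ -2.   78.6 314.4]
tray 331 [474.7 346.8] [262.1 178.5] long axis yaw 2.0
tool disp mm [123.8 267.2   2.6] rows 8 each m [0.0155 0.0334 0.0003]
twist -0.0 rows 1 each -0.0002
```

```bash
python3 -m crank '{"delta_pos":[[0.0028,0.006,0],[0.0056,0.012,0],[0.0083,0.018,0],[0.011,0.024,0],[0.0127,0.0275,0],[0.0127,0.0275,0],[0.0127,0.0275,0],[0.0127,0.0275,0]],"twist":[0,0,0,0,0,0,0,0]}' >/dev/null
python3 -m crank '{"delta_pos":[[0.0127,0.0275,0],[0.0127,0.0275,0],[0.0083,0.018,0.005],[0.0056,0.012,0.01],[0.0028,0.006,0.015],[0,0,0.02],[0,0,0.025],[0,0,0.025]],"twist":[0,0,0,0,0,0,0,0]}' >/dev/null
python3 -m crank '{"delta_pos":[[0,0,0.025],[0,0,0.025],[0,0,0.025],[0,0,0.02],[0,0,0.012],[0,0,0.006],[0,0,0],[0,0,0]],"twist":[0,0,0,0,0,0,0,0]}' >/dev/null
python3 -c "
from h import *
sh();grab('wrist','w19');planH([473.1,337.5,60],173.4)"
```

```text
32.6 pos [474.2 331.  314.6] yaw 173.4 F [ 0.   1.1 -2.5] w 15.5 q [ 0.89  0.3  -0.09 -0.01 -1.19 -1.  ] zaxis [-0.009 -0.003 -1.   ]
H [472.4 330.3  99.1] H unit [-125.3  338.7   99.1]
tool disp mm [ 0.4  6.8 40. ] rows 2 each m [0.0002 0.0034 0.02  ]
twist 0.0 rows 1 each 0.0001
```

View pics/w19.png

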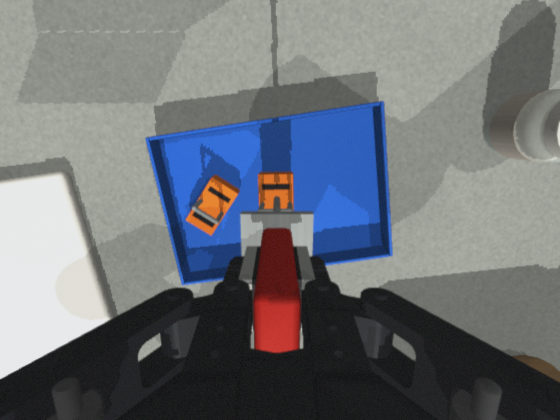

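```bash
python3 -m crank '{"delta_pos":[[0,0.003,0.01],[0,0.002,0.015],[0,0,0.012],[0,0,0.006],[0,0,0.005],[0,0,0.006],[0,0,0.005],[0,0,0]],"twist":[0,0,0,0,0,0,0,0]}' >/dev/null
python3 -c "
from h import *
sh()"
```

```text
33.32 pos [474.3 335.6 255.1] yaw 173.4 F [-0.6 -0.1 -2. ] w 15.5 q [ 0.89  0.35 -0.17 -0.01 -1.06 -1.  ] zaxis [-0.009 -0.003 -1.   ]
H [472.2 334.9  39.6] H unit [-125.9  343.3   39.6]
```

```bash

python3 -m crank '{"delta_pos":[[0,-0.005,0],[0,-0.006,0],[0,-0.007,0],[0,-0.006,0],[0,-0.004,0],[0,0,0],[0,0,0]],"twist":[0,0,0,0,0,0,0]}' >/dev/null
python3 -c "
from h import *
sh();grab('wrist','w20');grab('side','s20')"
python3 -m crank '{"delta_pos":[[0,0,-0.01],[0,0,-0.02],[0,0,-0.034],[0,0,-0.034],[0,0,-0.034],[0,0,-0.034],[0,0,-0.034],[0,0,-0.03]],"twist":[0,0,0,0,0,0,0,0]}' >/dev/null
python3 -c "
from h import *
grab('wrist','w21');sh();planH(U(51.2,57.8,270),173.4)"
```

```text
33.9 pos [471.3 307.7 256.2] yaw 173.4 F [ 1.   0.8 -1.8] w 15.3 q [ 0.86  0.32 -0.21 -0.01 -1.04 -0.98] zaxis [-0.008 -0.002 -1.   ]
H [469.6 307.3  40.7] H unit [-125.4  315.5   40.7]
34.72 pos [474.3 308.4 496.2] yaw 173.4 F [2.5 0.5 6. ] w 15.2 q [ 0.86  0.21  0.23 -0.   -1.58 -0.98] zaxis [ 0.004  0.006 -1.   ]
H [475.2 309.7 280.7] H unit [-120.1  318.5  280.7]
tool disp mm [-171.3 -260.7    9.7] rows 8 each m [-0.0214 -0.0326  0.0012]
twist 0.0 rows 1 each 0.0001
```

View pics/w21.png

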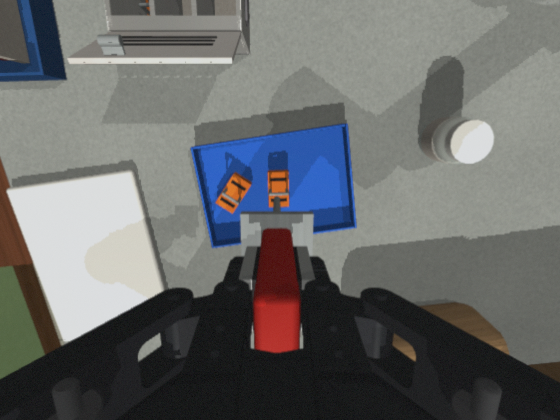

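Both filters stand in the tray, at (234,192) and (278,188) in w21. Next is the third one.

```bash

python3 -m crank '{"delta_pos":[[-0.0214,-0.0326,0],[-0.0214,-0.0326,0],[-0.0214,-0.0326,0],[-0.0214,-0.0326,0],[-0.0214,-0.0326,0],[-0.0214,-0.0326,0],[-0.0214,-0.0326,0],[-0.0214,-0.0326,0]],"twist":[0,0,0,0,0,0,0,0]}' >/dev/null
python3 -m crank '{"delta_pos":[[0,0,0.025],[0,0,0.035],[0,0,0.03],[0,0,0],[0,0,0],[0,0,0]],"twist":[0,0,0,0,0,0]}' >/dev/null
python3 -c "
from h import *
sh();grab('wrist','w22');planH(U(51.2,57.8,150),173.4)
W,im=cloud('w22'); x,y,a=np.load('unit.npy'); c,sn=np.cos(a),np.sin(a)
q=(W[...,:2]-[x,y])@np.array([[c,-sn],[sn,c]]); Z=W[...,2]
for k in (51,):
  b=(np.abs(q[...,0]-k)<20)&(np.abs(q[...,1]-88)<7)&(Z>57)&(Z<67); p=q[b]; print('bar',k,b.sum(),np.median(p,axis=0).round(1) if len(p) else 0,p.min(0).round(1),p.max(0).round(1))
m=(Z>180)&(Z<250)&(np.abs(q[...,0]-51)<14)&(q[...,1]<75)&(q[...,1]>40); print('rod',m.sum(),q[m].min(0).round(1),q[m].max(0).round(1))
"
```

```text
35.88 pos [613.4  29.7 398.1] yaw 173.4 F [ 0.3  0.4 -0.2] w 15.6 q [ 0.31  0.32  0.15  0.   -1.4  -0.43] zaxis [-0.004 -0.003 -1.   ]
H [612.6  29.1 182.6] H unit [ 48.5  55.5 182.6]
tool disp mm [-2.5  2.  33.2] rows 1 each m [-0.0025  0.002   0.0332]
twist 0.001 rows 1 each 0.0007
bar 51 73 [54.  87.2] [35.4 85.3] [67.3 89.8]
rod 99 [45.6 53.3] [51.6 56.5]
```

```bash
python3 -m crank '{"delta_pos":[[-0.003,0.0022,0.01],[0,0,0.02],[0,0,0.02],[0,0,0.02],[0,0,0.012],[0,0,0],[0,0,0]],"twist":[0,0,0,0,0,0,0]}' >/dev/null
python3 -c "
from h import *
sh(); planH(U(51.2,57.8,41),173.4,22)"
```

```text
36.52 pos [615.5  31.5 313.8] yaw 173.4 F [-0.4  1.3 -1.7] w 15.1 q [ 0.31  0.37  0.01  0.   -1.22 -0.43] zaxis [-0.008 -0.003 -1.   ]
H [613.9  30.9  98.3] H unit [49.6 57.4 98.3]
tool disp mm [-2.   0.6 57.3] rows 3 each m [-0.0007  0.0002  0.0191]
twist 0.0 rows 1 each 0.0004
```

```bash
python3 -m crank '{"delta_pos":[[-0.002,0.0006,0.014],[0,0,0.018],[0,0,0.018],[0,0,0.007],[0,0,0],[0,0,0]],"twist":[0,0,0,0,0,0]}' >/dev/null
python3 -c "
from h import *
sh()"
python3 -m crank '{"delta_pos":[[0,0.006,0],[0,0.007,0],[0,0.007,0],[0,0,0],[0,0,-0.005],[0,0,-0.01],[0,0,-0.015],[0,0,-0.01]],"twist":[0,0,0,0,0,0,0,0]}' >/dev/null
python3 -m crank '{"delta_pos":[[0,0,-0.015],[0,0,-0.02],[0,0,-0.02],[0,0,-0.015],[0,0,-0.008],[0,0,0],[0,0,0]],"twist":[0,0,0,0,0,0,0]}' >/dev/null
python3 -c "
from h import *
sh();grab('wrist','w23')"
```

```text
37.02 pos [617.5  31.6 257.8] yaw 173.4 F [-0.5  0.1 -1.2] w 15.1 q [ 0.31  0.41 -0.07  0.   -1.09 -0.43] zaxis [-0.006 -0.002 -1.   ]
H [616.2  31.1  42.3] H unit [51.9 57.9 42.3]
38.27 pos [619.6  51.5 374.2] yaw 173.4 F [ 0.7  0.2 -2.2] w 15.5 q [ 0.34  0.35  0.12 -0.   -1.36 -0.46] zaxis [-0.009 -0.002 -1.   ]
H [617.8  51.2 158.7] H unit [ 51.2  78.  158.7]
```

View pics/w23.png

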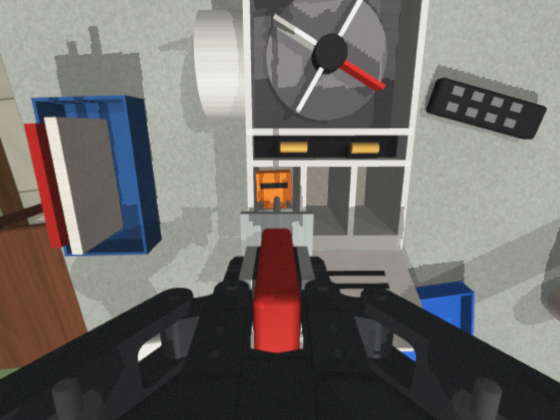

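```bash
python3 -m crank '{"delta_pos":[[0,0,-0.008],[0,0,-0.016],[0,0,-0.024],[0,0,-0.028],[0,0,-0.03],[0,0,-0.024],[0,0,-0.016],[0,0,-0.008]],"twist":[0,0,0,0,0,0,0,0]}' >/dev/null
python3 -c "
from h import *
grab('scene','c23');sh();tray('c23');planH([404,337,312],173.4)"
```

```text
39.03 pos [621.5  51.8 531. ] yaw 173.4 F [ 0.6 -0.1 -1.1] w 15.4 q [ 0.34  0.34  0.48  0.   -1.72 -0.46] zaxis [-0.004 -0.002 -1.   ]
H [620.5  51.4 315.5] H unit [ 53.9  78.5 315.5]
tray 343 [474.9 346.7] [262.  178.6] long axis yaw 1.8
tool disp mm [248.  258.8   3.9] rows 8 each m [0.031  0.0323 0.0005]
twist -0.0 rows 1 each -0.0003
```

```bash
python3 -m crank '{"delta_pos":[[0.0057,0.006,0],[0.0115,0.012,0],[0.0172,0.018,0],[0.023,0.024,0],[0.0263,0.0275,0],[0.0263,0.0275,0],[0.0263,0.0275,0],[0.0263,0.0275,0]],"twist":[0,0,0,0,0,0,0,0]}' >/dev/null
python3 -m crank '{"delta_pos":[[0.0263,0.0275,0],[0.0263,0.0275,0],[0.0172,0.018,0.005],[0.0115,0.012,0.01],[0.0057,0.006,0.015],[0,0,0.02],[0,0,0.025],[0,0,0.025]],"twist":[0,0,0,0,0,0,0,0]}' >/dev/null
python3 -m crank '{"delta_pos":[[0,0,0.025],[0,0,0.025],[0,0,0.025],[0,0,0.02],[0,0,0.012],[0,0,0.006],[0,0,0],[0,0,0]],"twist":[0,0,0,0,0,0,0,0]}' >/dev/null
python3 -c "
from h import *
sh();grab('wrist','w24');planH([404,337,60],173.4)"
```

```text
41.03 pos [401.2 339.3 316.2] yaw 173.4 F [ 0.9  0.2 -0.9] w 15.0 q [ 1.01  0.21 -0.21 -0.01 -1.16 -1.12] zaxis [-0.009 -0.003 -1.   ]
H [399.3 338.7 100.7] H unit [-198.8  338.6  100.7]
tool disp mm [-4.7 -1.6 41.4] rows 2 each m [-0.0023 -0.0008  0.0207]
twist 0.0 rows 1 each 0.0002
```

View pics/w24.png

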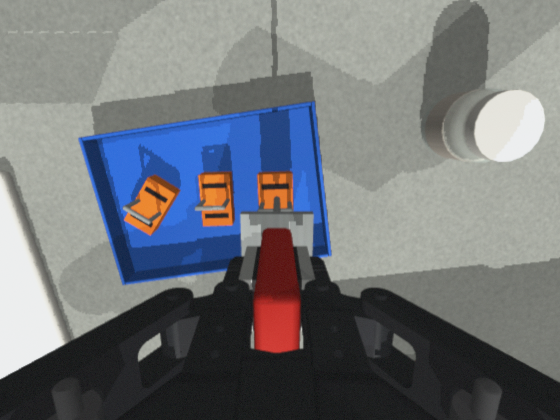

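```bash
python3 -m crank '{"delta_pos":[[-0.003,0,0.01],[0,0,0.015],[0,0,0.012],[0,0,0.006],[0,0,0.006],[0,0,0.006],[0,0,0.005],[0,0,0]],"twist":[0,0,0,0,0,0,0,0]}' >/dev/null
python3 -c "
from h import *
sh()"
python3 -m crank '{"delta_pos":[[0,0,0],[0,-0.005,0],[0,-0.006,0],[0,-0.007,0],[0,-0.006,0],[0,-0.004,0],[0,0,0],[0,0,0]],"twist":[0,0,0,0,0,0,0,0]}' >/dev/null
python3 -c "
from h import *
sh();grab('wrist','w25');grab('side','s25')"
```

```text
41.75 pos [403.8 338.8 255.6] yaw 173.4 F [-0.4 -1.  -0.6] w 15.3 q [ 1.    0.26 -0.3  -0.01 -1.02 -1.11] zaxis [-0.009 -0.003 -1.   ]
H [401.8 338.1  40.1] H unit [-196.3  338.3   40.1]
42.42 pos [400.8 310.8 256.8] yaw 173.4 F [ 0.5  0.5 -1.1] w 15.4 q [ 0.98  0.23 -0.34 -0.01 -1.01 -1.09] zaxis [-0.008 -0.002 -1.   ]
H [399.1 310.5  41.3] H unit [-195.8  310.6   41.3]
```

View pics/s25.png

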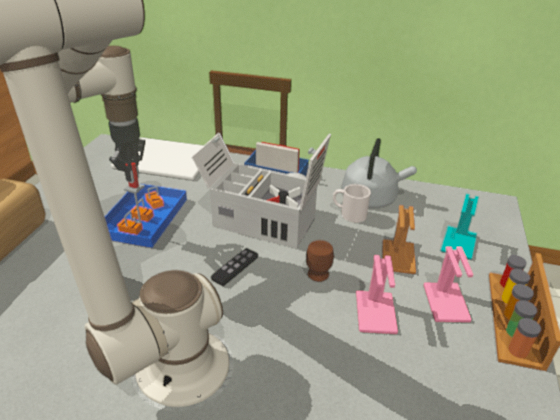

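```bash
python3 -m crank '{"delta_pos":[[0,0,-0.01],[0,0,-0.02],[0,0,-0.034],[0,0,-0.034],[0,0,-0.034],[0,0,-0.034],[0,0,-0.01],[0,0,0]],"twist":[0,0,0,0,0,0,0,0]}' >/dev/null
python3 -c "
from h import *
sh();grab('wrist','w26')"
```

```text
43.18 pos [402.8 312.1 436.8] yaw 173.4 F [-0.1  0.1 -1.7] w 15.2 q [ 0.98  0.12 -0.02 -0.   -1.43 -1.09] zaxis [-0.003  0.004 -1.   ]
H [402.2 313.  221.3] H unit [-193.   313.5  221.3]
```

View pics/w26.png

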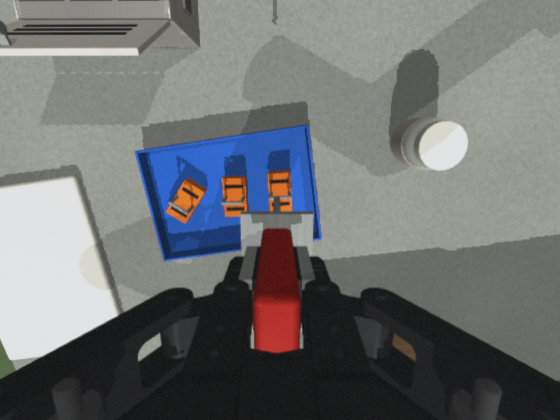

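```bash
for i in 1; do python3 -m crank '{"delta_pos":[[-0.002,-0.018,0],[-0.0038,-0.033,0],[-0.0038,-0.033,0],[-0.0038,-0.033,0],[-0.0038,-0.033,0],[-0.0038,-0.033,0],[-0.0038,-0.033,0],[-0.0038,-0.033,0]],"twist":[0,0,0,0,0,0,0,0]}' >/dev/null; python3 -m crank '{"delta_pos":[[-0.0038,-0.033,0],[-0.0038,-0.033,0],[-0.0038,-0.033,0],[-0.0038,-0.033,0],[-0.0038,-0.033,0],[-0.0038,-0.033,0],[-0.0038,-0.033,0],[-0.0038,-0.033,0]],"twist":[0,0,0,0,0,0,0,0]}'>/dev/null; done
python3 -c "
from h import *
sh();plan([405,-430,436])"
```

```text
44.57 pos [ 400.2 -206.6  431.5] yaw 173.4 F [ 1.1  1.4 -1.9] w 15.7 q [-0.11  0.01 -0.15  0.   -1.42 -0.  ] zaxis [-0.013 -0.001 -1.   ]
H [ 397.5 -206.8  216. ] H unit [-138.1 -203.5  216. ]
tool disp mm [ -30.5 -221.4   -4.3] rows 7 each m [-0.0044 -0.0316 -0.0006]
```

```bash
python3 -m crank '{"delta_pos":[[-0.0044,-0.0316,0],[-0.0044,-0.0316,0],[-0.0044,-0.0316,0],[-0.0044,-0.0316,0],[-0.0044,-0.0316,0],[-0.0044,-0.0316,0],[-0.0044,-0.0316,0],[0,0,0]],"twist":[0,0,0,0,0,0,0,0]}' >/dev/null;for i in 1 2 3; do python3 -m crank '{"delta_pos":[[0,0,0],[0,0,0],[0,0,0],[0,0,0],[0,0,0],[0,0,0],[0,0,0],[0,0,0]],"twist":[0.1215,0.1215,0.1215,0.1215,0.1215,0.1215,0.1215,0.1215]}' >/dev/null; done; python3 -m crank '{"delta_pos":[[0,0,0],[0,0,0],[0,0,0]],"twist":[0.1215,0,0]}'
python3 -c "
from h import *
sh();planH([397,-431.7,39],-0.6); grab('wrist','w27')"
```

```text
clock: 47.48
position: [406.4, -427.7, 432.4]
ee_rot: [1.0, -0.004, -0.006, 0.0]
contact_force: [0.3, -0.5, -1.2]
gripper_width: 15.3
47.48 pos [ 406.4 -427.7  432.4] yaw -0.5 F [ 0.3 -0.5 -1.2] w 15.3 q [-0.53  0.27  0.15  0.01 -1.47 -2.62] zaxis [-0.011 -0.    -1.   ]
H [ 404.  -427.7  217. ] H unit [-106.4 -422.2  217. ]
tool disp mm [ -5.   4. 178.] rows 6 each m [-0.0008  0.0007  0.0297]
twist 0.002 rows 1 each 0.0023
```

View pics/w27.png

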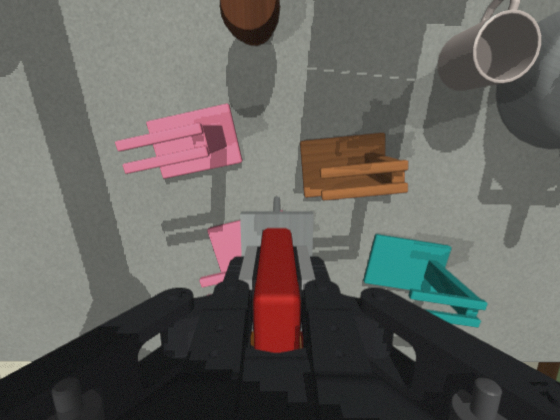

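```bash
python3 - <<'E'
from h import *
W,im=cloud('w27'); hsv=cv2.cvtColor(im,cv2.COLOR_BGR2HSV)
Z=W[...,2]
m=(Z>141)&(Z<149)&(W[...,0]>430)&(W[...,0]<580)&(W[...,1]>-460)&(W[...,1]<-390)
P=W[m]; r=cv2.minAreaRect(P[:,:2].astype(np.float32)); print(m.sum(),np.round(r[0],1),np.round(r[1],1),r[2],np.median(P[:,2]).round(1))
a=np.radians(4.8)
for a in np.radians([3,4,4.8,5.5,6.5]):
    e=np.array([np.cos(a),np.sin(a)]);n=np.array([-e[1],e[0]])
    q=np.c_[P[:,:2]@e,P[:,:2]@n]; h,ed=np.histogram(q[:,1],bins=np.arange(q[:,1].min()-1,q[:,1].max()+2,2)); print(np.degrees(a).round(1),h, q.min(0).round(1),q.max(0).round(1))
# pink & others near: heights around (397,-432)
for rad in (35,60,90,120):
    mm=(np.hypot(W[...,0]-397,W[...,1]+450)<rad)&(Z<180); print(rad,np.nanmax(Z[mm]) if mm.any() else None)
mm=(Z>60)&(Z<170)&(W[...,0]<440)&(W[...,0]>200)&(W[...,1]<-330)&(hsv[...,0]>150)&(hsv[...,0]<175); print('pink',mm.sum(),W[mm].min(0).round(0),W[mm].max(0).round(0))
E
```

```text
1810 [ 504.4 -422.8] [100.1  38.3] 5.265353202819824 144.4
3.0 [  6  74 125 144 142 150 151  93   7   0   0   0   0  11  86 144 157 154
 161 153  52] [ 431.1 -469.3] [ 531.2 -429.3]
4.0 [  9  99 141 145 148 151 158  41   0   0   0   0   0  13 128 154 154 152
 161 150   6] [ 423.4 -477. ] [ 523.5 -437.8]
4.8 [ 19 122 147 145 150 153 155   1   0   0   0   0   0  34 147 151 160 154
 162 110] [ 417.1 -483. ] [ 517.2 -444.4]
5.5 [ 31 133 145 147 144 158 134   0   0   0   0   0   0  56 142 159 156 154
 167  84] [ 411.5 -488.4] [ 511.6 -450. ]
6.5 [ 12  99 143 144 144 152 160  38   0   0   0   0   0  27 115 153 152 158
 159 121  33] [ 403.1 -497.2] [ 503.5 -457.2]
35 2.35240396648112
60 143.7110299397312
90 146.66739691267304
120 146.84249540253944
pink 2587 [ 222. -558.   60.] [ 338. -358.  147.]
```

```bash
python3 -m crank '{"delta_pos":[[-0.0025,0.002,0.02],[-0.0025,0.002,0.03],[0,0,0.033],[0,0,0.033],[0,0,0.033],[0,0,0.026],[0,0,0],[0,0,0]],"twist":[0,0,0,0,0,0,0,0]}' >/dev/null
python3 -c "
from h import *
sh();planH([397,-432.2,39],-0.6)"
```

```text
48.2 pos [ 399.9 -432.3  258.1] yaw -0.5 F [ 0.4 -0.9 -0.9] w 15.4 q [-0.55  0.36 -0.15  0.01 -1.07 -2.61] zaxis [-0.012 -0.001 -1.   ]
H [ 397.4 -432.5   42.7] H unit [-112.4 -427.7   42.7]
tool disp mm [-0.3 -0.3  3.7] rows 1 each m [-0.0003 -0.0003  0.0037]
twist 0.001 rows 1 each 0.0009
```

```bash
python3 -m crank '{"delta_pos":[[0,0,0.002],[0.01,-0.001,0],[0.0165,-0.0016,0],[0.0165,-0.0016,0],[0.0165,-0.0016,0],[0.0165,-0.0016,0],[0.013,-0.0013,0],[0,0,0]],"twist":[0,0,0,0,0,0,0,0]}' >/dev/null
python3 -m crank '{"delta_pos":[[0,0,0],[0,0,0]],"twist":[0,0]}' >/dev/null
python3 -c "
from h import *
sh();planH([488,-424.2,30],-0.6);grab('wrist','w28');grab('side','s28')"
```

```text
49.03 pos [ 489.5 -424.7  257. ] yaw -0.6 F [-0.6  0.1 -1.9] w 15.2 q [-0.46  0.46  0.    0.01 -1.12 -2.69] zaxis [-0.008 -0.003 -1.   ]
H [ 487.7 -425.3   41.5] H unit [ -23.4 -410.2   41.5]
tool disp mm [ 0.3 -1.1 11.5] rows 1 each m [ 0.0003 -0.0011  0.0115]
twist -0.001 rows 1 each -0.0006
```

View pics/w28.png

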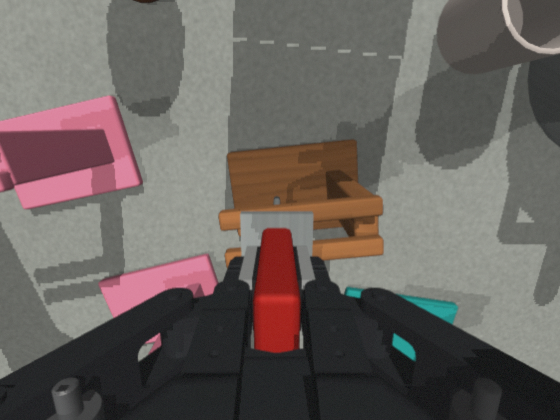

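View pics/s28.png

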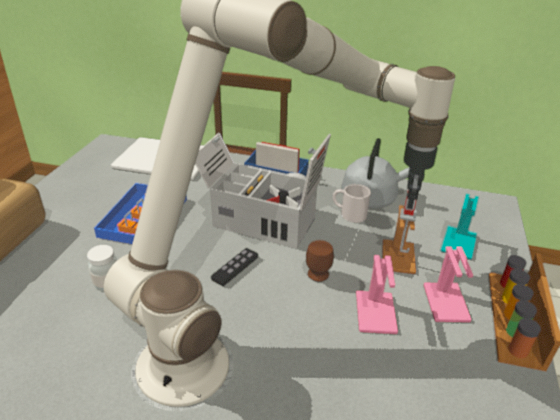

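```bash
python3 -m crank '{"delta_pos":[[0,-0.001,0.004],[0,0,0.004],[0,0,0.003],[0,0,0],[0,0,0]],"twist":[0,0,0,0,0]}' >/dev/null
python3 -c "
from h import *
sh()"
```

```text
49.55 pos [ 489.1 -424.   245.7] yaw -0.6 F [-0.3 -0.3  1.2] w 15.2 q [-0.46  0.47 -0.02  0.01 -1.1  -2.69] zaxis [-0.009 -0.003 -1.   ]
H [ 487.3 -424.6   30.2] H unit [ -24.  -409.5   30.2]
```

```bash
python3 -m crank '{"delta_pos":[[0,0,0],[0,0,0],[0,0,0],[0,0,0],[0,0,0],[0,0,0],[0,0,0]],"twist":[0,0,0,0,0,0,0]}' 1
python3 -m crank '{"delta_pos":[[0,0,-0.015],[0,0,-0.03],[0,0,-0.035],[0,0,-0.035],[0,0,-0.035],[0,0,-0.035],[0,0,0],[0,0,0]],"twist":[0,0,0,0,0,0,0,0]}'
python3 -c "
from h import *
s();grab('wrist','w29');grab('side','s29');grab('scene','c29');tray('c29')
W,im=cloud('w29')
reg=(W[...,0]>430)&(W[...,0]<560)&(W[...,1]>-500)&(W[...,1]<-370)
for lo,hi,name in [(149,156,'flange'),(215,240,'griptop'),(142,147.5,'fork')]:
    m=reg&(W[...,2]>lo)&(W[...,2]<hi); P=W[m]
    r=cv2.minAreaRect(P[:,:2].astype(np.float32)); print(name,m.sum(),np.round(r[0],1),np.round(r[1],1),round(r[2],1), 'zmed',np.median(P[:,2]).round(1))
"
```

```text
clock: 50.13
position: [489.5, -423.8, 245.4]
ee_rot: [1.0, -0.006, -0.004, 0.001]
contact_force: [0.7, 0.4, -0.3]
gripper_width: 85.3
clock: 50.8
position: [491.2, -423.5, 433.4]
ee_rot: [1.0, -0.006, -0.001, 0.003]
contact_force: [0.6, 0.9, -1.1]
gripper_width: 85.2
50.8 pos [ 491.2 -423.5  433.4] yaw -0.6 F [ 0.6  0.9 -1.1] w 85.2 q [-0.46  0.38  0.31  0.01 -1.5  -2.69] zaxis [-0.003 -0.005 -1.   ]
tray 337 [474.4 346.7] [260.8 178.5] long axis yaw 1.8
flange 761 [ 488.5 -423.4] [39.8 40. ] 89.3 zmed 150.5
griptop 478 [ 488.6 -422.9] [25.5 14.8] 88.9 zmed 224.1
fork 1014 [ 504.5 -422.9] [99.8 38.3] 5.6 zmed 144.3
```

View pics/w29.png

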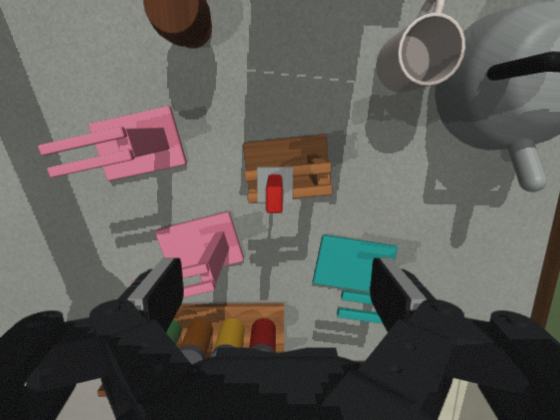

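View pics/c29.png

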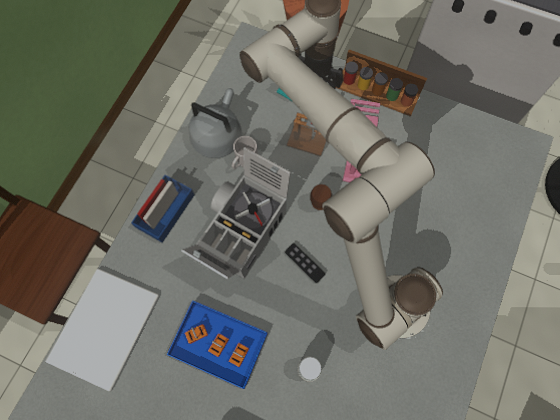

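```bash
python3 -m crank '{"delta_pos":[[0,0,0],[0,0,0],[0,0,0],[0,0,0],[0,0,0],[0,0,0],[0,0,0],[0,0,0]],"twist":[-0.1222,-0.1222,-0.1222,-0.1222,-0.1222,-0.1222,-0.1222,-0.1222]}' 0 >/dev/null; python3 -m crank '{"delta_pos":[[0,0,0],[0,0,0],[0,0,0],[0,0,0],[0,0,0]],"twist":[-0.1222,-0.1222,-0.1222,-0.1222,0]}' >/dev/null
python3 - <<'E'
from h import *
c=U(0,-54); print('fan centre',c)
for tag,px in (('w23',[(384,87),(330,53)]),('w17',[(323,112),(274,82)])):
    p=ray(tag,px,118.); u=np.array([Uinv(q) for q in p]); d=u[0]-u[1]; print(tag,u.round(1),np.degrees(np.arctan2(*(u[0,:2]-[0,-54])[::-1])))
s(); plan(U(-9,-13,420),83.4)
E
```

```text
fan centre [551.8211456  -74.13673129   0.        ]
w23 [[-5.42e+01 -2.29e+01  1.18e+02]
 [-1.00e-01 -5.32e+01  1.18e+02]] 150.15899689598766
w17 [[-54.3 -22.9 118. ]
 [ -1.5 -53.1 118. ]] 150.19598330227865
52.03 pos [ 490.9 -423.3  428.4] yaw 83.5 F [ 0.3 -0.5 -0.2] w -0.2 q [-0.46  0.38  0.3   0.01 -1.5  -1.22] zaxis [-0.012 -0.    -1.   ]
tool disp mm [394.8  12.1   7.6] rows 12 each m [0.0329 0.001  0.0006]
twist 0.002 rows 1 each 0.0016
```

```bash
python3 -m crank '{"delta_pos":[[0.0329,0.001,0],[0.0329,0.001,0],[0.0329,0.001,0],[0.0329,0.001,0],[0.0329,0.001,0],[0.0329,0.001,0]],"twist":[0,0,0,0,0,0]}' >/dev/null; python3 -m crank '{"delta_pos":[[0.0329,0.001,0],[0.0329,0.001,0],[0.0329,0.001,0],[0.0329,0.001,0],[0.0329,0.001,0],[0.0329,0.001,0],[0,0,0]],"twist":[0,0,0,0,0,0,0]}' >/dev/null
python3 -c "
from h import *
s();print(Uinv(arm.read_state()['position']).round(1)); plan(U(-9,-13,250),83.4); plan(U(-9,-13,172),83.4);grab('wrist','w30')"
```

```text
53.12 pos [548.9 -28.3 427.5] yaw 83.5 F [-0.2 -1.  -0.4] w -0.0 q [ 0.24  0.2   0.05 -0.   -1.43 -1.93] zaxis [-0.011 -0.002 -1.   ]
[ -8.2  -8.8 427.5]
tool disp mm [ -3.7   1.  177.5] rows 6 each m [-0.0006  0.0002  0.0296]
twist 0.001 rows 1 each 0.0014
tool disp mm [ -3.5   1.8 255.5] rows 8 each m [-0.0004  0.0002  0.0319]
twist 0.001 rows 1 each 0.0014
```

View pics/w30.png

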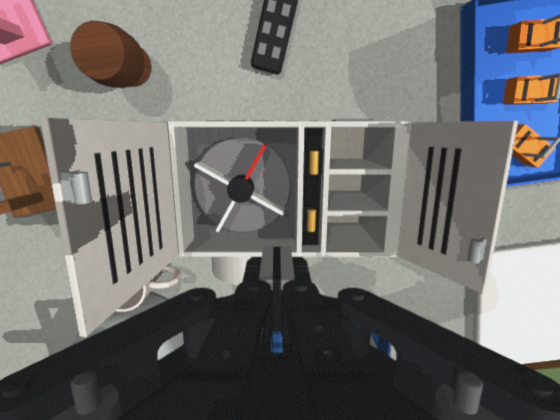

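```bash
python3 -m crank '{"delta_pos":[[-0.002,0.001,0.03],[-0.0015,0.0005,0.035],[0,0,0.035],[0,0,0.035],[0,0,0.035],[0,0,0.01],[0,0,0],[0,0,0]],"twist":[0,0,0,0,0,0,0,0]}' >/dev/null
python3 -c "
from h import *
s();print(Uinv(arm.read_state()['position']).round(1)); plan(U(-9,-13,172),83.4);grab('wrist','w31')"
```

```text
53.83 pos [548.7 -37.2 249.9] yaw 83.3 F [ 0.3 -0.3  0.1] w -0.1 q [ 0.23  0.31 -0.25  0.   -1.02 -1.92] zaxis [-0.008 -0.003 -1.   ]
[ -7.3 -17.7 249.9]
tool disp mm [ 5.  -1.1 77.9] rows 3 each m [ 0.0017 -0.0004  0.026 ]
twist -0.001 rows 1 each -0.0014
```

View pics/w31.png

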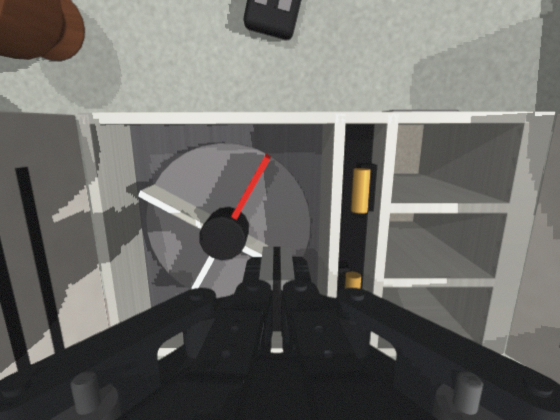

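```bash
python3 -m crank '{"delta_pos":[[0.004,-0.008,0.005],[0,0,0.02],[0,0,0.02],[0,0,0.02],[0,0,0.012],[0,0,0],[0,0,0]],"twist":[0,0,0,0,0,0,0]}' >/dev/null
python3 -c "
from h import *
s();print(Uinv(arm.read_state()['position']).round(1));grab('wrist','w32')"
```

```text
54.47 pos [541.1 -31.9 173.8] yaw 83.4 F [-0.4  0.6  1.8] w 0.1 q [ 0.24  0.38 -0.37  0.   -0.83 -1.93] zaxis [-0.005 -0.002 -1.   ]
[-15.5 -13.2 173.8]
```

View pics/w32.png

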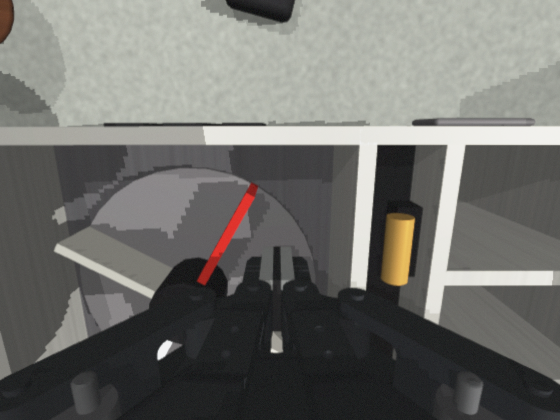

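```bash
python3 -m crank '{"delta_pos":[[0,0.015,0],[0,0.025,0],[0,0.02,-0.008],[0,0,-0.04],[0,0,-0.04],[0,0,-0.03],[0,0,0],[0,0,0]],"twist":[0,0,0,0,0,0,0,0]}'
python3 -c "
from h import *
s();print(Uinv(arm.read_state()['position']).round(1))
for i in range(3): grab('wrist','f%d'%i)
s()"
```

```text
clock: 55.18
position: [601.7, -38.5, 294.5]
ee_rot: [0.747, 0.665, 0.0, 0.001]
contact_force: [0.2, -0.3, -0.8]
gripper_width: -0.1
55.18 pos [601.7 -38.5 294.5] yaw 83.4 F [ 0.2 -0.3 -0.8] w -0.1 q [ 0.2   0.35 -0.06  0.   -1.15 -1.89] zaxis [ 0.001 -0.001 -1.   ]
[ 45.5 -12.9 294.5]
55.33 pos [600.  -38.6 289.6] yaw 83.4 F [-0.7 -0.3 -0.6] w -0.0 q [ 0.2   0.36 -0.07  0.   -1.15 -1.89] zaxis [-0.009 -0.002 -1.   ]
```

```bash
python3 -c "
import cv2,numpy as np
a=[cv2.imread('pics/f%d.png'%i)[60:400,0:400] for i in range(3)]
cv2.imwrite('pics/f.png',cv2.resize(np.hstack(a),(800,227)))"
```

```text
(no output)
```

View pics/f.png

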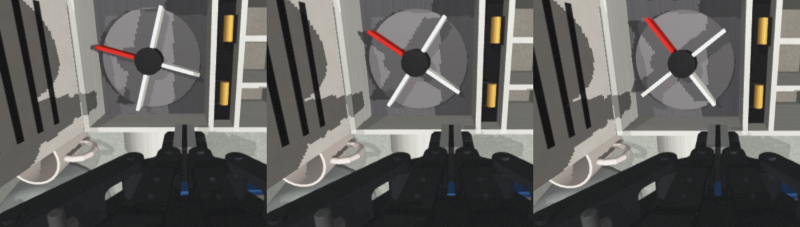

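```bash
python3 - <<'E'
from h import *
for tag in ('c29','w30'):
    W,im=cloud(tag); x,y,a=np.load('unit.npy'); c,sn=np.cos(a),np.sin(a)
    q=(W[...,:2]-[x,y])@np.array([[c,-sn],[sn,c]]); Z=W[...,2]
    m=(np.abs(q[...,0])<75)&(q[...,1]>135)&(q[...,1]<230)&(Z>160)&(Z<260); p=np.c_[q[m],Z[m]]
    print(tag,len(p),p.max(0).round(0)); 
    if len(p)>20: k=np.polyfit(p[:,2],p[:,1],1); print('filter angle',np.degrees(np.arctan(k[0]))+90,'rad',np.pi/2+np.arctan(k[0]),'y at z139',np.polyval(k,139),'ztop',p[:,2].max())
    m=(np.abs(q[...,0])<75)&(q[...,1]<-125)&(q[...,1]>-220)&(Z>160)&(Z<320); p=np.c_[q[m],Z[m]]
    if len(p)>20: k=np.polyfit(p[:,2],-p[:,1],1); print('fan cover rad',np.pi/2+np.arctan(k[0]),'y at z139',-np.polyval(k,139),'ztop',p[:,2].max())
s(); plan(U(0,215,400),83.4); plan(U(0,215,290),83.4)
E
```

```text
c29 557 [ 75. 192. 241.]
filter angle 115.59270187645006 rad 2.017473239020281 y at z139 141.5151135283097 ztop 240.77098800863018
fan cover rad 1.6946318524343822 y at z139 -134.55039094633307 ztop 305.2757893654539
w30 11705 [ 75. 193. 235.]
filter angle 115.41197899084578 rad 2.0143190296327815 y at z139 144.7197791176107 ztop 235.06205215167154
fan cover rad 1.6973465974310746 y at z139 -132.21592283526093 ztop 298.43324857659707
55.33 pos [600.  -38.6 289.6] yaw 83.4 F [-0.7 -0.3 -0.6] w -0.0 q [ 0.2   0.36 -0.07  0.   -1.15 -1.89] zaxis [-0.009 -0.002 -1.   ]
tool disp mm [ 227.8  -45.  -110.7] rows 7 each m [ 0.0325 -0.0064 -0.0158]
twist -0.001 rows 1 each -0.0006
tool disp mm [228.2 -44.1  -0.7] rows 7 each m [ 0.0326 -0.0063 -0.0001]
twist -0.001 rows 1 each -0.0006
```

```bash
python3 -m crank '{"delta_pos":[[0,0,-0.027],[0,0,-0.027],[0.02,-0.004,0],[0.033,-0.0065,0],[0.033,-0.0065,0],[0.033,-0.0065,0],[0.033,-0.0065,0],[0.033,-0.0065,0]],"twist":[0,0,0,0,0,0,0,0]}' >/dev/null;  python3 -m crank '{"delta_pos":[[0.033,-0.0065,0],[0.017,0,0],[0,0,0],[0,0,0.02],[0,0,0.025],[0,0,0.015],[0,0,0],[0,0,0]],"twist":[0,0,0,0,0,0,0,0]}' >/dev/null
python3 -c "
from h import *
s();print(Uinv(arm.read_state()['position']).round(1));grab('scene','c33');grab('wrist','w33');plan(U(0,222,278),83.4)"
```

```text
56.67 pos [584.9 198.8 282.2] yaw 83.3 F [0.2 0.1 0.3] w -0.5 q [ 0.59  0.39 -0.04 -0.   -1.15 -2.27] zaxis [-0.011 -0.004 -1.   ]
[  1.6 220.9 282.2]
tool disp mm [ 0.4 -2.2  6.4] rows 1 each m [ 0.0004 -0.0022  0.0064]
twist -0.001 rows 1 each -0.0008
```

View pics/w33.png

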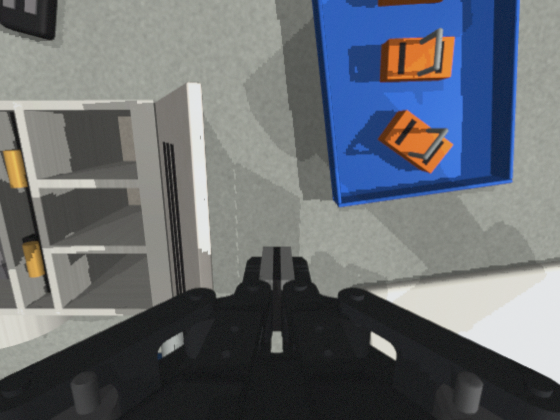

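View pics/c33.png

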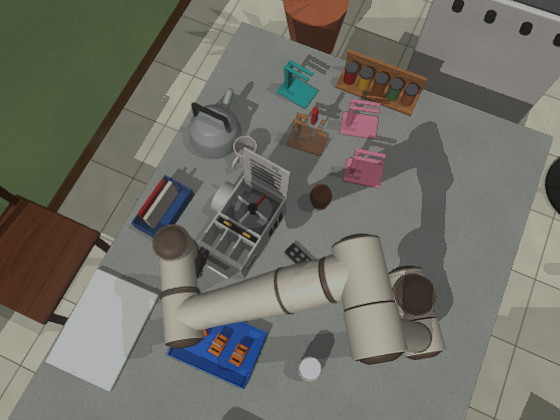

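```bash
python3 -c "
from h import *
A=[]
for i in range(3):
    im,d,T,m=grab('scene','g%d'%i); A.append(cv2.resize(im[180:240,220:290],None,fx=3.7,fy=3.7,interpolation=cv2.INTER_CUBIC))
cv2.imwrite('pics/g.png',np.hstack(A))
s()"
```

```text
56.92 pos [585.3 199.7 284.6] yaw 83.4 F [-0.2 -0.5 -0.5] w 0.0 q [ 0.59  0.39 -0.03 -0.   -1.15 -2.27] zaxis [-0.006 -0.001 -1.   ]
```

View pics/g.png

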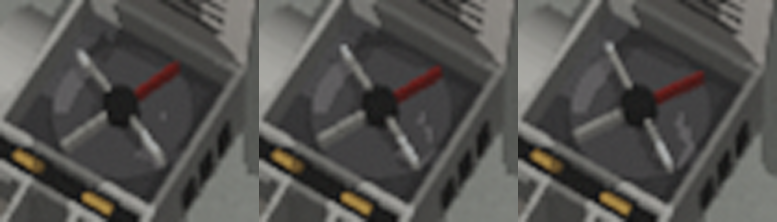

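```bash
python3 -m crank '{"delta_pos":[[-0.005,-0.002,0.006],[-0.012,0,0],[-0.014,0,0],[-0.014,0,0],[-0.014,0,0],[-0.014,0,0],[-0.014,0,0],[-0.014,0,0]],"twist":[0,0,0,0,0,0,0,0]}' 
python3 -c "
from h import *
s();print(Uinv(arm.read_state()['position']).round(1));grab('wrist','w34')"
```

```text
clock: 57.58
position: [570.8, 98.1, 277.4]
ee_rot: [0.747, 0.665, -0.004, -0.002]
contact_force: [1.3, 3.8, 0.2]
gripper_width: -0.1
57.58 pos [570.8  98.1 277.4] yaw 83.3 F [1.3 3.8 0.2] w -0.1 q [ 0.45  0.33 -0.14 -0.   -1.11 -2.13] zaxis [-0.009 -0.002 -1.   ]
[ -0.9 119.3 277.4]
```

View pics/w34.png

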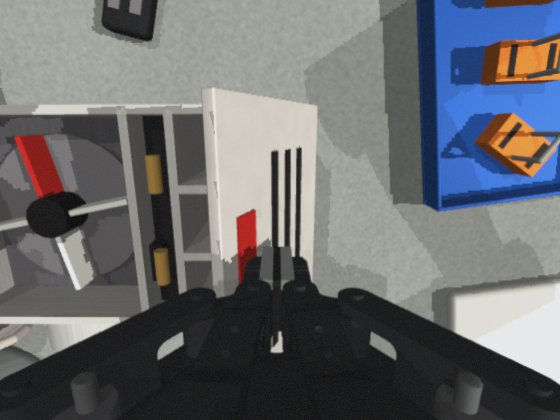

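```bash
python3 -m crank '{"delta_pos":[[-0.012,0,0],[-0.013,0,0],[-0.009,0,0.007],[-0.009,0,0.007],[-0.007,0,0.01],[-0.007,0,0.01],[-0.003,0,0.009],[0,0,0]],"twist":[0,0,0,0,0,0,0,0]}' 
python3 -c "
from h import *
s();print(Uinv(arm.read_state()['position']).round(1));grab('wrist','w35')"
```

```text
clock: 58.3
position: [562.9, 38.8, 232.2]
ee_rot: [0.747, 0.665, -0.006, -0.003]
contact_force: [0.8, 0.0, 1.7]
gripper_width: 0.1
58.3 pos [562.9  38.8 232.2] yaw 83.3 F [0.8 0.  1.7] w 0.1 q [ 0.36  0.35 -0.24 -0.   -1.   -2.04] zaxis [-0.013 -0.004 -1.   ]
[ -1.9  59.4 232.2]
```

View pics/w35.png

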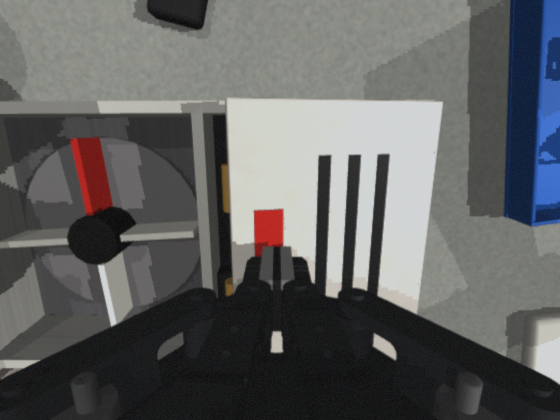

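```bash
python3 -m crank '{"delta_pos":[[-0.004,0,0.004],[0,0,0.004],[0,0,0.003],[0,0,0]],"twist":[0,0,0,0]}' 
python3 -m crank '{"delta_pos":[[0,0,0.002],[0,0,0.002],[0,0,0]],"twist":[0,0,0]}'; python3 -m crank '{"delta_pos":[[0,0,0.001],[0,0,0.001],[0,0,0]],"twist":[0,0,0]}'
```

```text
clock: 58.68
position: [563.4, 35.2, 224.6]
ee_rot: [0.746, 0.665, -0.005, -0.001]
contact_force: [-0.8, -3.4, 4.8]
gripper_width: 0.4
clock: 58.93
position: [563.4, 35.2, 220.5]
ee_rot: [0.747, 0.665, -0.004, -0.001]
contact_force: [0.2, -2.7, 4.4]
gripper_width: -0.1
clock: 59.18
position: [563.2, 35.8, 217.7]
ee_rot: [0.747, 0.665, -0.004, -0.002]
contact_force: [-0.2, -2.3, 2.5]
gripper_width: 0.2
```

```bash
for i in 1 2 3; do python3 -m crank '{"delta_pos":[[0,0,0.001],[0,0,0]],"twist":[0,0]}' | egrep 'pos|force'; done
```

```text
position: [563.2, 36.1, 216.3]
contact_force: [-0.7, -1.1, 1.4]
position: [563.1, 36.1, 215.3]
contact_force: [0.5, -1.0, 2.0]
position: [563.1, 36.0, 214.7]
contact_force: [-0.5, -1.1, 3.8]
```

```bash
for i in 1 2 3; do python3 -m crank '{"delta_pos":[[0,0,0.001],[0,0,0]],"twist":[0,0]}' | egrep 'pos|force'; done
```

```text
position: [563.1, 36.0, 214.6]
contact_force: [-2.5, -1.3, 7.2]
position: [563.1, 36.0, 214.5]
contact_force: [-3.7, -1.3, 12.3]
position: [563.1, 36.0, 214.4]
contact_force: [-5.1, -1.7, 15.7]
```

```bash
python3 -m crank '{"delta_pos":[[0,0,-0.015],[0,0,-0.03],[0,0,-0.035],[0,0,-0.035],[0,0,-0.035],[0,0,-0.035],[0,0,-0.015],[0,0,0]],"twist":[0,0,0,0,0,0,0,0]}' >/dev/null
python3 -c "
from h import *
s();grab('wrist','w36'); plan(U(0,-195,415),83.4)
W,im=cloud('w36'); x,y,a=np.load('unit.npy'); c,sn=np.cos(a),np.sin(a)
q=(W[...,:2]-[x,y])@np.array([[c,-sn],[sn,c]]); Z=W[...,2]
m=(np.abs(q[...,0])<70)&(q[...,1]>40)&(q[...,1]<130)&(Z>130)&(Z<160); p=np.c_[q[m],Z[m]]; k=np.polyfit(p[:,1],p[:,2],1); print('slope rad',-k[0], 'z at edge',np.polyval(k,38), 'z hinge',np.polyval(k,138))"
```

```text
60.85 pos [565.8  36.9 416. ] yaw 83.4 F [-0.3  0.3  1.4] w -0.0 q [ 0.35  0.23  0.06 -0.   -1.41 -2.04] zaxis [-0.  0. -1.]
tool disp mm [-252.9   -0.3   -1.8] rows 8 each m [-0.0316 -0.     -0.0002]
twist -0.0 rows 1 each -0.0002
slope rad 0.012056679420986129 z at edge 142.8115220529673 z hinge 141.60585411086868
```

View pics/w36.png

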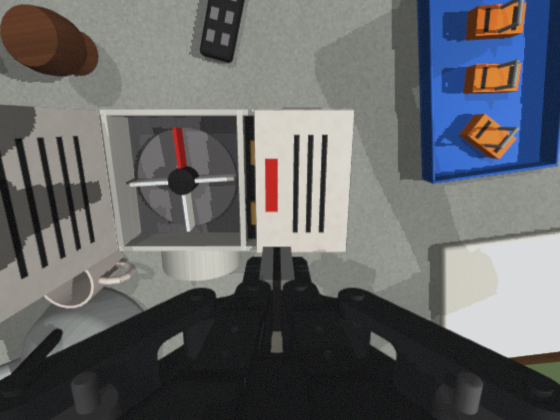

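```bash
python3 -m crank '{"delta_pos":[[-0.03,0,0],[-0.035,0,0],[-0.035,0,0],[-0.035,0,0],[-0.035,0,0],[-0.035,0,0],[-0.03,0,0],[-0.02,0,0]],"twist":[0,0,0,0,0,0,0,0]}' >/dev/null
python3 -m crank '{"delta_pos":[[0,0,0],[0,0,0]],"twist":[0,0]}' >/dev/null
python3 -c "
from h import *
s();print(Uinv(arm.read_state()['position']).round(1));plan(U(0,-197,323),83.4);grab('wrist','w37')"
```

```text
61.73 pos [ 535.  -217.4  410. ] yaw 83.2 F [-0.4  0.1 -0.2] w 0.1 q [-0.1   0.25  0.08  0.   -1.41 -1.58] zaxis [-0.013 -0.001 -1.   ]
[-3.000e-01 -1.982e+02  4.100e+02]
tool disp mm [ 1.4  1.4 87. ] rows 3 each m [0.0005 0.0005 0.029 ]
twist -0.003 rows 1 each -0.0026
```

View pics/w37.png

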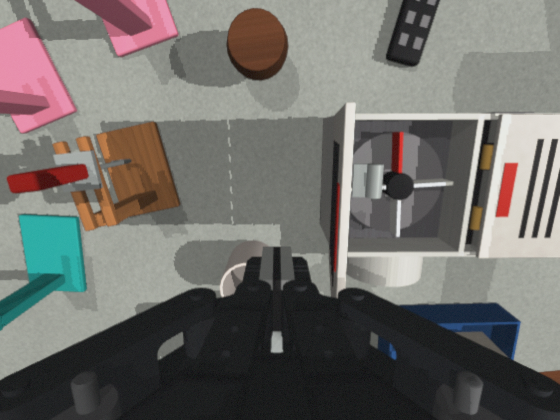

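```bash
python3 -m crank '{"delta_pos":[[0,0,0.02],[0,0,0.03],[0,0,0.025],[0,0,0.012],[0,0,0],[0.01,0,0],[0.014,0,0],[0.014,0,0]],"twist":[0,0,0,0,0,0,0,0]}' 
python3 -m crank '{"delta_pos":[[0.014,0,0],[0.014,0,0],[0.014,0,0],[0.014,0,0]],"twist":[0,0,0,0]}' 
python3 -c "
from h import *
s();print(Uinv(arm.read_state()['position']).round(1));grab('wrist','w38')"
```

```text
clock: 62.45
position: [539.8, -178.5, 328.2]
ee_rot: [0.746, 0.665, -0.003, -0.0]
contact_force: [-1.8, -0.9, 5.5]
gripper_width: 0.1
clock: 62.78
position: [546.1, -122.1, 327.2]
ee_rot: [0.746, 0.666, -0.003, -0.001]
contact_force: [0.2, -1.1, -1.2]
gripper_width: -0.3
62.78 pos [ 546.1 -122.1  327.2] yaw 83.4 F [ 0.2 -1.1 -1.2] w -0.3 q [ 0.07  0.26 -0.12  0.   -1.2  -1.76] zaxis [-0.005 -0.003 -1.   ]
[-2.000e-01 -1.023e+02  3.272e+02]
```

View pics/w38.png

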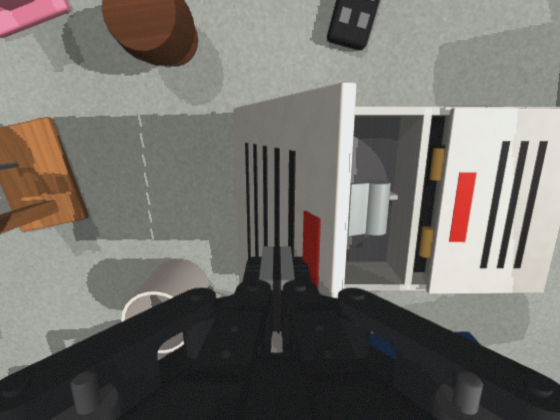

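```bash
python3 -m crank '{"delta_pos":[[0.013,0,0],[0.014,0,0],[0.014,0,0],[0.013,0,0.003],[0.012,0,0.012],[0.011,0,0.012],[0,0,0]],"twist":[0,0,0,0,0,0,0]}' 
python3 -m crank '{"delta_pos":[[0.007,0,0.011],[0.007,0,0.012],[0.006,0,0.012],[0.004,0,0.012],[0.003,0,0.012],[0,0,0]],"twist":[0,0,0,0,0,0]}' 
python3 -c "
from h import *
s();print(Uinv(arm.read_state()['position']).round(1));grab('wrist','w39')"
```

```text
clock: 63.42
position: [553.9, -45.1, 296.4]
ee_rot: [0.746, 0.666, -0.005, -0.003]
contact_force: [0.4, -0.3, 0.2]
gripper_width: 0.1
clock: 63.92
position: [556.5, -20.1, 237.7]
ee_rot: [0.747, 0.665, -0.005, -0.003]
contact_force: [0.1, 0.3, 1.9]
gripper_width: -0.1
63.92 pos [556.5 -20.1 237.7] yaw 83.4 F [0.1 0.3 1.9] w -0.1 q [ 0.25  0.33 -0.25 -0.   -1.   -1.94] zaxis [-0.011 -0.002 -1.   ]
[ -1.5   0.3 237.7]
```

View pics/w39.png

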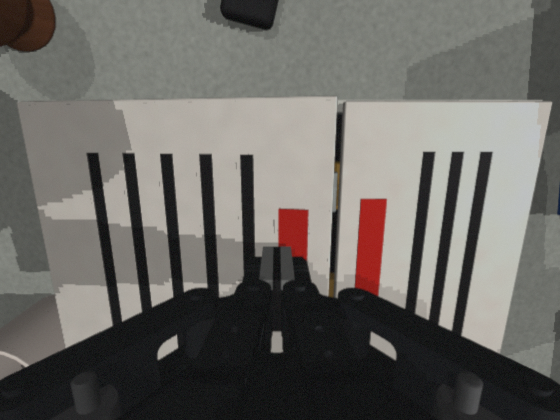

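```bash
python3 -m crank '{"delta_pos":[[0.004,0,0.007],[0,0,0.006],[0,0,0.004],[0,0,0]],"twist":[0,0,0,0]}' | egrep 'pos|force'
for i in 1 2; do python3 -m crank '{"delta_pos":[[0,0,0.001],[0,0,0.001],[0,0,0]],"twist":[0,0,0]}' | egrep 'pos|force'; done
```

```text
position: [557.9, -16.2, 222.3]
contact_force: [0.6, 0.1, 1.5]
position: [557.8, -16.5, 220.4]
contact_force: [0.3, 1.9, 3.6]
position: [556.8, -17.0, 217.4]
contact_force: [1.0, 0.1, 2.4]
```

```bash
for i in 1 2 3; do python3 -m crank '{"delta_pos":[[0,0,0.001],[0,0,0]],"twist":[0,0]}' | egrep 'pos|force'; done
```

```text
position: [556.5, -17.0, 216.1]
contact_force: [0.1, -0.2, 1.1]
position: [556.5, -16.9, 215.3]
contact_force: [0.0, -0.4, 0.4]
position: [556.5, -16.9, 214.8]
contact_force: [-2.1, -0.7, 1.8]
```

```bash
for i in 1 2 3; do python3 -m crank '{"delta_pos":[[0,0,0.001],[0,0,0]],"twist":[0,0]}' | egrep 'pos|force'; done
```

```text
position: [556.6, -16.9, 214.7]
contact_force: [-2.9, -1.1, 6.8]
position: [556.6, -16.9, 214.5]
contact_force: [-5.3, -0.3, 11.0]
position: [556.6, -16.9, 214.4]
contact_force: [-6.5, 0.3, 15.7]
```

Pressed flat at about 15 N. Now I'll retreat and check everything.

```bash
python3 -m crank '{"delta_pos":[[0,0,-0.015],[0,0,-0.03],[0,0,-0.035],[0,0,-0.035],[0,0,-0.035],[0,0,-0.035],[0,0,-0.015],[0,0,0]],"twist":[0,0,0,0,0,0,0,0]}' >/dev/null
python3 -m crank '{"delta_pos":[[0,0,0],[0,0,0],[0,0,0],[0,0,0],[0,0,0],[0,0,0]],"twist":[0,0,0,0,0,0]}' >/dev/null
python3 -c "
from h import *
s();grab('wrist','w40');grab('scene','c40');grab('side','s40');tray('c40')
W,im=cloud('w40'); x,y,a=np.load('unit.npy'); c,sn=np.cos(a),np.sin(a)
q=(W[...,:2]-[x,y])@np.array([[c,-sn],[sn,c]]); Z=W[...,2]
for n,lo,hi in(('filter',42,130),('fan',-118,22)):
  m=(np.abs(q[...,0])<70)&(q[...,1]>lo)&(q[...,1]<hi)&(Z>130)&(Z<170); p=np.c_[q[m],Z[m]]; k=np.polyfit(p[:,1],p[:,2],1); print(n,'slope rad',k[0].round(4), 'z',np.polyval(k,[lo,hi]).round(1))
W,im=cloud('s40')
m=(W[...,0]>440)&(W[...,0]<540)&(W[...,1]>-480)&(W[...,1]<-380)&(W[...,2]>150); print('hook top',np.nanmax(W[...,2][m]),W[m].mean(0))
"
```

```text
66.97 pos [558.8 -16.2 411.2] yaw 83.4 F [ 0.  -0.3  0. ] w 0.3 q [ 0.26  0.22  0.04 -0.   -1.4  -1.95] zaxis [-0.01  -0.003 -1.   ]
tray 341 [474.4 346.5] [261.7 178.8] long axis yaw 1.8
filter slope rad -0.0114 z [142.8 141.8]
fan slope rad 0.007 z [141.8 142.8]
hook top 226.16119760503705 [ 480.25696991 -423.1278665   186.57833518]
```

View pics/s40.png

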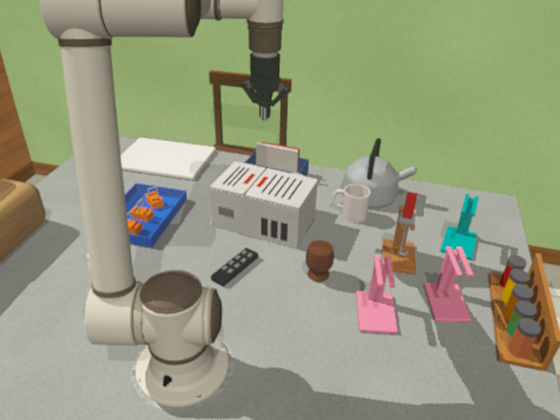

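View pics/w40.png

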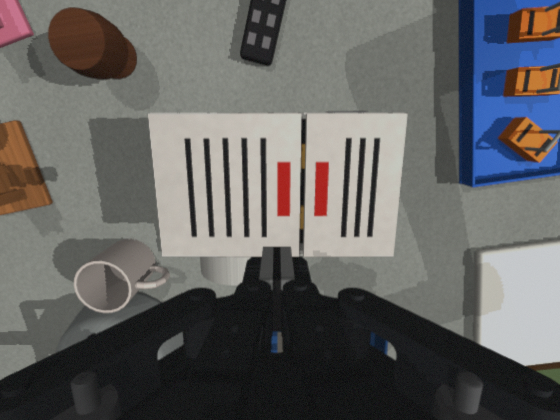

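View pics/c40.png

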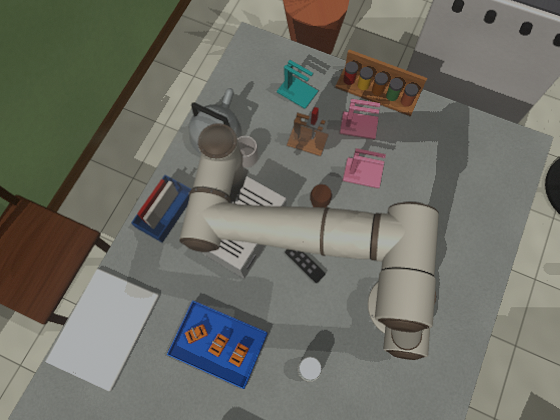

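```bash
python3 -c "
from h import *
W,im=cloud('c40'); t,yaw=tray('c40'); hsv=cv2.cvtColor(im,cv2.COLOR_BGR2HSV); a=np.radians(yaw)
m=((hsv[...,0]<20)&(hsv[...,1]>120)&(hsv[...,2]>90)&(np.hypot(W[...,0]-t[0],W[...,1]-t[1])<150)&(W[...,2]>10)).astype(np.uint8)
n,l,st,ce=cv2.connectedComponentsWithStats(cv2.morphologyEx(m,cv2.MORPH_CLOSE,np.ones((3,3))))
for i in range(1,n):
  if st[i,4]>30:
    p=W[l==i]; c=np.median(p,axis=0); d=c[:2]-t; print(st[i,4],'tray xy',(d@[np.cos(a),np.sin(a)]).round(0),(d@[-np.sin(a),np.cos(a)]).round(0),'z med/max',c[2].round(0),np.nanmax(p[:,2]).round(0))
s()"
```

```text
tray 341 [474.4 346.5] [261.7 178.8] long axis yaw 1.8
233 tray xy 74.0 -0.0 z med/max 28.0 67.0
235 tray xy nan nan z med/max nan 69.0
236 tray xy nan nan z med/max nan 69.0
67.12 pos [558.8 -16.2 411.7] yaw 83.4 F [-0.1  0.1  0.5] w -0.1 q [ 0.26  0.22  0.04  0.   -1.4  -1.95] zaxis [-0.009 -0.002 -1.   ]
```

```bash
python3 -c "
from bench import job_done
print(job_done())"
```

```text
the job is handed in; nothing more can be done
None
```

I handed the job in at about 67 s of the 210 s allowed; no verdict was reported.

**Filters:** I lifted all three out with the hook and stood them in the wash tray. The tray had shifted about 31 mm before the first placing, so I measured it again first. The last pictures show all three standing upright in the tray. For one I measured the block top at 28 mm, which means it sits on the tray floor. The same number for the other two came out empty because of missing depth readings, so I judged those by eye.

**Fan:** I flicked it with the closed fingers. It ran at about 6 rad/s untouched, and was still at about 2 rad/s some two seconds later, before I touched a cover.

**Covers:** I pressed each one flat at about 15.7 N, slightly over the suggested 15 N. After I let go, both stayed shut, with fitted slopes of 0.011 rad (filter cover) and 0.007 rad (fan cover).

**Hook and bystanders:** The hook hangs in the wooden fork with its flange about 3 mm from the seat. The gourd cup and mug look unmoved in the pictures, though I did not measure them.

**Problem on the way:** Joint 6 ran into its limit early on and tilted the tool by 3.5°. I brought it back to about 0.5° before using the hook on any filter.

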